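# Level and load the culture-jar stage

## Task

Push the loose square-bored T-knob fully home on the square levelling shaft at the end of the culture stage and turn it until the hinged deck is level; only then stand every culture jar upright on the deck. Set the ribbed speed sleeve at the stage's other end to 3 (the mark with three dots). Leave the knob on its shaft, the deck level, and the bottle, the sprout dish and the tweezers where they are.

Things in the scene. Friction and masses are not known exactly. Their poses are not given: they have to be found in the camera images.
- unit: grey base of the culture stage, 150 x 530 x 30 mm, fixed to the table; origin under the point on its long axis midway between the deck's ends; its y axis runs along its length: levelling shaft at y = -215 mm, deck from y = -145 to +145 mm, speed sleeve at y = +225 mm; z up
- stage (a joint): tilt of the aluminium deck, hinged at its sleeve end (unit y = +145 mm), rad: 0 = level, negative = the end by the levelling shaft hangs low (starts at -0.06 to -0.12, stops at +0.05). It stays where left, also under load. Rises 0.045 rad per rad of clockwise turn (from above) of the shaft. Bubble vial on the deck's far long edge: bubble midway between two black rings = level
- deck (a point): centre of the deck's upper face, where the jars stand; axes as the unit's when level (z normal to the deck). Face 140 x 290 mm, 85 mm above the table when level, with a rim 4 mm thick and 8 mm high all round (free inside: 132 x 282 mm)
- flange (a point): centre of the top of the levelling shaft's round steel flange (56 mm across), 95 mm above the table; turns with the shaft. On it stands the upright square shaft: 18 mm square, 24 mm tall (top 5 mm reduced to 13.5 mm square as a lead-in), sides parallel to this point's x and y axes. Takes about 0.2 N m to turn
- knob: loose T-knob, 0.25 kg, 66 mm tall, bore down: black 46 mm square hub 32 mm high, on it an aluminium grip bar 100 x 18 x 34 mm (bar along the knob's x axis, 32 to 66 mm above the underside). Origin: centre of the underside. Square bore 20.5 mm wide, 26 mm deep, sides parallel to the bar: fits in four positions. Fully home, the underside rests on the flange; about 6 degrees of play either way
- sleeve (a joint): speed sleeve, rad, clockwise from above positive; click positions 0 = setting 1, 0.6 = 2, 1.2 = 3, 1.8 = 4 (marks with one to four black dots on the white ring below; white line on the sleeve). Starts in or between 1 and 2; let go near a position it settles there; up to 0.25 N m to turn
- sleeve_top (a point): centre of the top of the ribbed grey sleeve, 48 mm across and 65 mm tall on an upright axis; this point is 116 mm above the table (the white ring under the sleeve is 94 mm across, its top at 50 mm)
- jar1: culture jar with seedlings, clear with a white lid, 0.16 kg, plain cylinder 57 mm across and 65 mm tall; origin at the centre of its underside, z up. Three or four jars are there (None if absent)
- jar2: culture jar with seedlings, clear with a white lid, 0.16 kg, plain cylinder 57 mm across and 65 mm tall; origin at the centre of its underside, z up. Three or four jars are there (None if absent)
- jar3: culture jar with seedlings, clear with a white lid, 0.16 kg, plain cylinder 57 mm across and 65 mm tall; origin at the centre of its underside, z up. Three or four jars are there (None if absent)
- jar4: culture jar with seedlings, clear with a white lid, 0.16 kg, plain cylinder 57 mm across and 65 mm tall; origin at the centre of its underside, z up. Three or four jars are there (None if absent)
- bottle: white bottle, 64 mm across, 190 mm tall, bystander; origin at the centre of its underside
- sprout_dish: glass dish of sprouts, 100 mm across, bystander; origin at the centre of its underside
- tweezers: red tweezers, 130 mm long, lying flat, bystander; origin at the middle
Things that resemble listed ones, but are neither listed nor needed, are in the scene too. What is shaped like the jar3 but blue or pink is not meant.

How it is judged:
On the way, in this order (a step that is already met when the one before it is completed fails the run):
1. the knob is fully home on the square shaft (horizontal distance between knob and flange below 0.006 m and z of knob in the frame of flange between -0.004 and 0.005 m), for 0.2 s.
2. the deck has been turned level with the knob on its shaft (all of step 1 and value of joint stage between -0.015 and 0.015 rad), for 0.3 s.
3. every jar stands on the level deck (value of joint stage between -0.015 and 0.015 rad and x of jar1 in the frame of deck between -0.062 and 0.062 m and y of jar1 in the frame of deck between -0.14 and 0.14 m and z of jar1 in the frame of deck between -0.005 and 0.008 m and angle between each of jar1, jar2, jar3, jar4's own z axis and vertical below 0.12 rad and x of jar2 in the frame of deck between -0.062 and 0.062 m and y of jar2 in the frame of deck between -0.14 and 0.14 m and z of jar2 in the frame of deck between -0.005 and 0.008 m and x of jar3 in the frame of deck between -0.062 and 0.062 m and y of jar3 in the frame of deck between -0.14 and 0.14 m and z of jar3 in the frame of deck between -0.005 and 0.008 m and x of jar4 in the frame of deck between -0.062 and 0.062 m and y of jar4 in the frame of deck between -0.14 and 0.14 m and z of jar4 in the frame of deck between -0.005 and 0.008 m), for 0.2 s.
At the end, for the whole second after the job is handed in: knob on the shaft with its underside within 5 mm of the flange and 6 mm of the axis, deck within 0.015 rad of level, every jar upright (within 0.12 rad) on the deck inside its rim, sleeve within 0.12 rad of setting 3, all released and at rest (all of step 1 and all of step 3 and value of joint sleeve between 1.08 and 1.32 rad and linear speed of each of jar1, jar2, jar3, jar4, knob below 0.03 m/s); the robot touches nothing.
It fails at once if a jar stands on the deck while the deck is still tilted (more than 0.035 rad) ((x of jar1 in the frame of deck between -0.068 and 0.068 m and y of jar1 in the frame of deck between -0.145 and 0.145 m and z of jar1 in the frame of deck between -0.005 and 0.006 m and angle between the z axis of jar1 and the z axis of deck, either way round below 0.02 rad and angle between jar1's own z axis and vertical above 0.035 rad) or (x of jar2 in the frame of deck between -0.068 and 0.068 m and y of jar2 in the frame of deck between -0.145 and 0.145 m and z of jar2 in the frame of deck between -0.005 and 0.006 m and angle between the z axis of jar2 and the z axis of deck, either way round below 0.02 rad and angle between jar2's own z axis and vertical above 0.035 rad) or (x of jar3 in the frame of deck between -0.068 and 0.068 m and y of jar3 in the frame of deck between -0.145 and 0.145 m and z of jar3 in the frame of deck between -0.005 and 0.006 m and angle between the z axis of jar3 and the z axis of deck, either way round below 0.02 rad and angle between jar3's own z axis and vertical above 0.035 rad) or (x of jar4 in the frame of deck between -0.068 and 0.068 m and y of jar4 in the frame of deck between -0.145 and 0.145 m and z of jar4 in the frame of deck between -0.005 and 0.006 m and angle between the z axis of jar4 and the z axis of deck, either way round below 0.02 rad and angle between jar4's own z axis and vertical above 0.035 rad)).
It fails at once if the bottle is disturbed (moved more than 40 mm) (distance of bottle from where it was at the start of the episode above 0.04 m).
It fails at once if the sprout dish is disturbed (moved more than 40 mm) (distance of sprout_dish from where it was at the start of the episode above 0.04 m).
It fails at once if the tweezers is disturbed (moved more than 40 mm) (distance of tweezers from where it was at the start of the episode above 0.04 m).
Of jar1, jar2, jar3, jar4 only 3 to 4 are there at a start; the rules pass over those that are not, and their reading is None.
At some moment in a run one of jar1, jar2, jar3, jar4 may be knocked a few centimetres aside while the robot is not near it.
Once in a run the grip may slacken for a moment while it holds something.
It also fails if it takes over 208 s, if anything falls off the work surface, if the arm or the gripper's body presses on something with over 40 N, if the wrist force passes 120 N, or if a joint passes its speed limit or range.

## Robot

A 6-joint arm with a two-finger parallel gripper is mounted at the origin on the work surface. World frame = base frame: x ahead of the robot, y to its left, z up, the work surface at z = 0. Lengths are in m, angles in rad, forces in N, time in s.
With the tool pointing down it reaches from about 0.25 to 0.725 m from the base axis. Payload 4 kg.
Tool frame: the origin (TCP) lies between the finger pads; the fingertips stand ctrl.nose_length ahead of it and the grasp point (between the pads) lies 6 mm ahead of it (ctrl.nose_length is the distance from the TCP to the fingertips, in m); z points along the fingers, y is the line along which they close (so a half turn about z gives the same grasp; the last joint's range is limited). The gripper opens to 85 mm and grips with 20 to 120 N. Pads are 22 mm wide; open, the fingers measure 114 mm over their backs; the gripper's body (76 mm by 85 mm) begins 54 mm behind the grasp point. The pads swing forward as they close: fully open they stand 13 mm farther back than shut.
Start: joints at [-1.342, 0.241, 0.005, 1.335, 0, 1.571], TCP at [0.113, -0.487, 0.256] pointing down, gripper open.
Joint ranges: [-2.72, 2.72], [-1.05, 1.87], [-1.09, 1.28], [-1.99, 2.15], [-1.42, 1.44], [-3.14, 3.14]. Speed limits (rad/s): [2.79, 2.79, 3.14, 3.14, 3.14, 3.14].

## Interface

Orientations are given as a rotation vector (axis times angle).
In Python, from plant import ctrl gives the robot as it stands. The module is installed in compiled form; this text tells all that it offers.
- The arm moves only by the tool servo_tool, never from a script. Its argument "steps" is a list of rows, each an object of numbers: "x", "y", "z": the shift along the tool's x, y, z scaled (see below); "turn": the turn about the tool's z scaled (see below); "jaw": the opening, from 0 (shut) to 1 (fully open). A call has exactly 5 rows; each row shifts and turns the commanded pose from where the row before left it, along the tool's axes as they then stand; what a row does not reach is not made up. The controller multiplies each number of a shift by 0.03 m and each number of a turn by 0.15 rad. A row lasts 1/10 s, in which the tool goes at most 50 mm and 8.59 degrees, less where a joint would pass 70% of its speed; a pose out of reach is approached as far as the arm can. A call with a number of a shift or a turn outside -1 to 1 is refused whole. A call with a gripper value outside its range is refused whole. The fingers move at their own pace and stop on an object; "newtons" is the grip in N (left out, the last holds). Time passes only in rows, so rows that do not move let the fingers close, or fill a call up. It gives the time, the measured TCP pose, the force, the opening and the grip force at its end, in the units of the state.
- ctrl.sense(): the state, without advancing time (a new reading comes with each control period).
- ctrl.capture(name): name is "scene" or "top"; returns the picture (420x560x3 uint8, blue, green, red); there is no depth.
- ctrl.camera_info(name): a dict with "fx", "fy", "cx", "cy" (pixels), "R" (3x3) and "t" (3): a world point X has camera coordinates R X + t. Camera axes: x right, y down, z forward; pixel columns grow to the right and rows downward; lengths in m; the calibration is good to about 2 mm. A picture is of the moment at which its call begins. camera_info takes no time and is no camera call.
- ctrl.job_done(): hands the job in; it is judged then, once.
The state is a dict: "clock": time; "joint_positions": joint angles; "joint_vel": joint speeds; "joint_efforts": joint torques, N m; "tcp_pos": TCP position; "orientation": TCP orientation; "contact_force": force on the tool from outside, world axes, zero at the start; "torque": the same for the moment, N m; "gripper_width": opening from 0.0 (shut) to 1.0 (fully open); "grasp_force": force on a finger pad.
Only numpy, scipy, OpenCV 4.12 (cv2) and the standard library are available. Lean on these libraries where they do the work, as an engineer would, in place of code of your own. Each camera call takes 0.05 s, during which the arm holds its last target. There are 200 camera calls.

## Working session

There is one attempt and no reset: what is moved stays moved. The work goes in short steps, Python scripts to look and compute and a tool call to move; the robot and the scene stay as the last step left them, time stands still between calls to the robot, and variables do not carry over. Pictures are saved under pics/ and viewed, at most 14 in all, crops included, and the job is handed in when it is done.

Besides the shell and the picture viewer there is one more tool, called after "Emit:" in YAML: its name, and indented under it one key for each argument. servo_tool: Moves the arm, as the interface text tells. Shifts and turns lie within -1 to 1; 1 stands for 0.03 m of shift or 0.15 rad of turn. Its arguments: {"type":"object","properties":{"steps":{"type":"array"},"newtons":{"type":"number"}},"required":["steps"]}

```bash
mkdir -p pics; python3 - <<'E'
from plant import ctrl
import cv2
print(ctrl.sense(), ctrl.nose_length)
for n in("scene","top"):
    print(n,ctrl.camera_info(n)); cv2.imwrite(f"pics/{n}0.png",ctrl.capture(n))
E
```

```text
{'clock': 0.0, 'joint_positions': array([-1.34200608e+00,  2.41412358e-01,  3.72228024e-03,  1.33521538e+00,
       -2.60477646e-06,  1.57081691e+00]), 'joint_vel': array([ 0.00102449, -0.00027115, -0.00063227, -0.00163945,  0.00061195,
       -0.00070446]), 'joint_efforts': array([ 1.01026173e-03, -3.72319043e+01,  2.52408153e+01,  1.68149936e-02,
        1.85698118e-04,  2.38213012e-06]), 'tcp_pos': array([ 0.11326592, -0.48639931,  0.25541248]), 'orientation': array([-3.11898155e+00, -3.58328325e-01,  3.82009851e-04]), 'contact_force': array([ 0.65198652, -0.5138882 , -0.33628998]), 'torque': array([-0.0110908 ,  0.04843206, -0.02086184]), 'grasp_force': 0.0, 'gripper_width': 1.0023964203535396} 0.025
scene {'fx': 399.14254885480216, 'fy': 399.14254885480216, 'cx': 276.8240707215705, 'cy': 207.0191166085902, 'R': array([[ 0.87729507,  0.47993976,  0.00334488],
       [ 0.38528395, -0.7000811 , -0.60120107],
       [-0.28619861,  0.52871947, -0.79909078]]), 't': array([-0.51204497, -0.15335497,  1.19718226])}
top {'fx': 487.1569299533177, 'fy': 487.1569299533177, 'cx': 275.56757460204636, 'cy': 203.53781625899526, 'R': array([[-0.0166231 , -0.99977529, -0.01315422],
       [-0.99781131,  0.0174297 , -0.06378714],
       [ 0.06400208,  0.01206509, -0.99787683]]), 't': array([0.01886186, 0.58910082, 1.44226269])}
```

View pics/scene0.png

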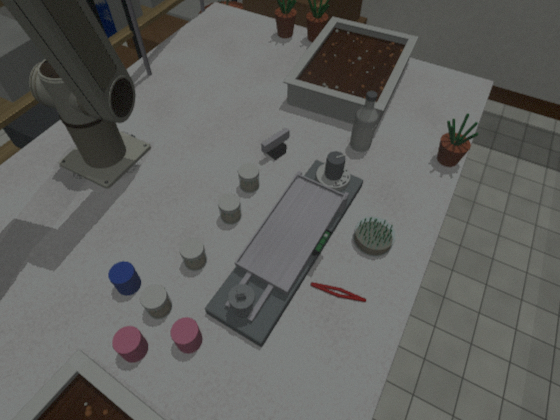

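View pics/top0.png

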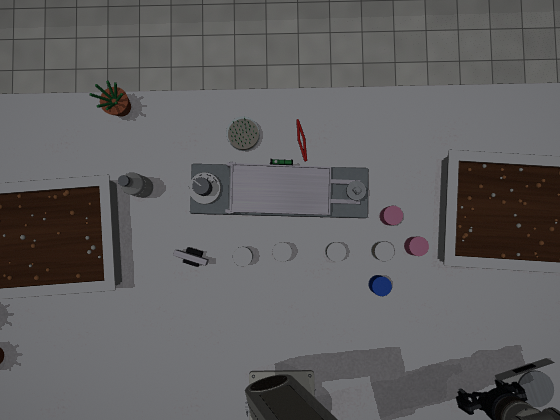

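The scene shows the knob at scene (275,145) / top (192,256), and four white-lidded jars at top (243,256), (283,252), (336,252), (384,251). The blue one at (381,285) and the pink ones at (392,215) and (417,246) are not meant, because the task wants white lids. The sleeve is at top (203,186) and the shaft flange at (356,190). I'll confirm with one enlarged composite crop.

```bash
cat > h.py <<'E'
import numpy as np, cv2
from plant import ctrl
K={n:ctrl.camera_info(n) for n in("scene","top")}
def ray(n,p):
    c=K[n]; R=c["R"]; d=R.T@np.array([(p[0]-c["cx"])/c["fx"],(p[1]-c["cy"])/c["fy"],1]); return -R.T@c["t"],d
def onz(n,p,z):
    o,d=ray(n,p); return o+d*(z-o[2])/d[2]
def tri(ps,pt):
    o1,d1=ray("scene",ps); o2,d2=ray("top",pt)
    s=np.linalg.lstsq(np.c_[d1,-d2],o2-o1,rcond=None)[0]
    a,b=o1+d1*s[0],o2+d2*s[1]; return (a+b)/2,np.linalg.norm(a-b)
def proj(n,X):
    c=K[n]; q=c["R"]@np.array(X)+c["t"]; return np.array([c["fx"]*q[0]/q[2]+c["cx"],c["fy"]*q[1]/q[2]+c["cy"]])
def crop(im,x,y,w,h,s):
    return cv2.resize(im[y:y+h,x:x+w],None,fx=s,fy=s,interpolation=cv2.INTER_CUBIC)
def snap(n):
    return ctrl.capture(n)
E
python3 - <<'E'
from h import *
T=cv2.imread("pics/top0.png");S=cv2.imread("pics/scene0.png")
a=np.hstack([crop(T,168,228,50,38,8),crop(T,328,166,50,38,8)])
b=np.hstack([crop(T,183,166,50,38,8),crop(S,210,270,50,38,8)]) 
cv2.imwrite("pics/c1.png",cv2.convertScaleAbs(np.vstack([a,b]),alpha=1.6))
a=np.hstack([crop(S,250,120,50,38,8),crop(S,310,145,50,38,8)])
b=np.hstack([crop(T,256,148,50,38,8),crop(S,295,225,50,38,8)]) 
cv2.imwrite("pics/c2.png",cv2.convertScaleAbs(np.vstack([a,b]),alpha=1.6))
for n,I in(("top",T),("scene",S)):
    hsv=cv2.cvtColor(I,cv2.COLOR_BGR2HSV); print(n,hsv[251,384] if n=="top" else hsv[294,155], hsv[300,300])
# white lids: circles
g=cv2.cvtColor(T,cv2.COLOR_BGR2GRAY)
print(cv2.HoughCircles(g[225:280,225:405],cv2.HOUGH_GRADIENT,1,20,param1=80,param2=12,minRadius=8,maxRadius=13))
E
```

```text
top [113   9 119] [113   9 119]
scene [ 45   4 119] [ 15   4 122]
[[[111.5  26.5   9.1]
  [ 56.5  26.5   9.6]
  [159.5  25.5  10.2]
  [ 17.5  30.5   8.8]]]
```

View pics/c1.png

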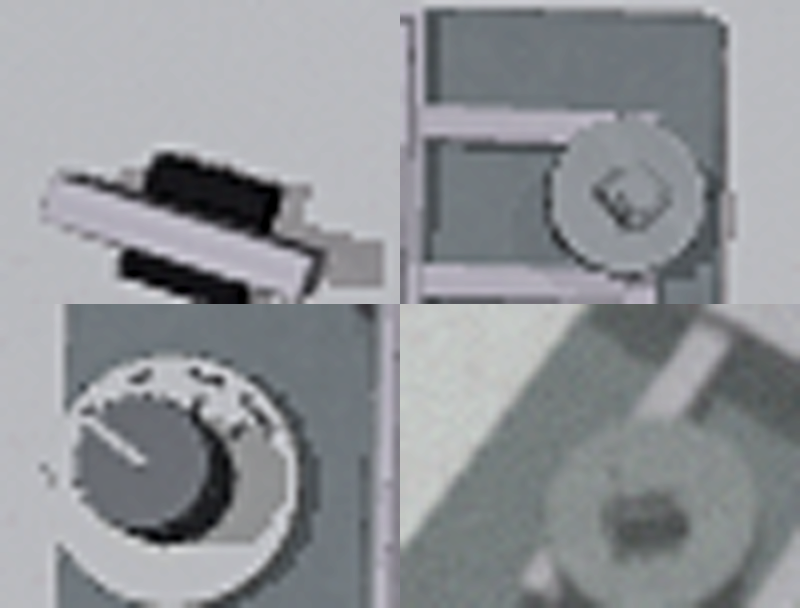

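View pics/c2.png

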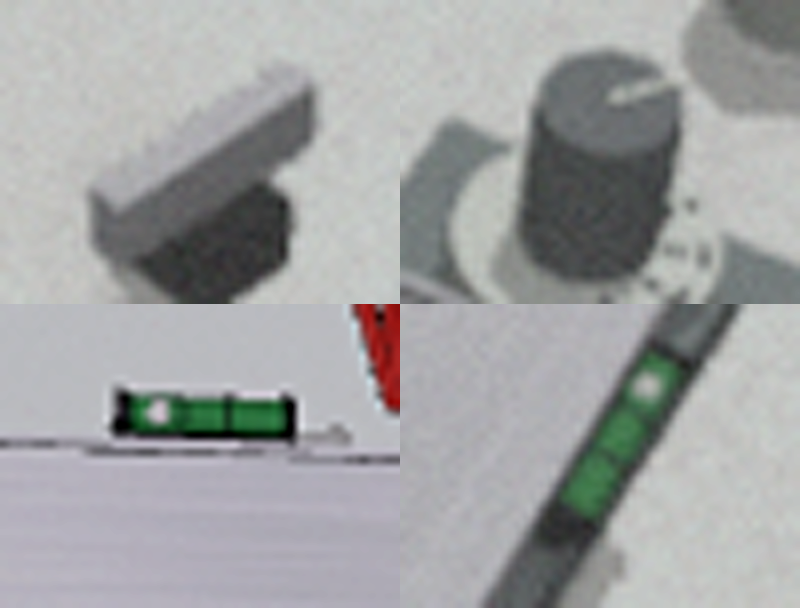

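The crops show three things:
- **Knob:** it stands upright. The bar ends are at about top (174.2,251) and (206.3,261.3), and scene (287,129) and (262.3,144.8).
- **Shaft:** the flange centre is at top (356,190) and scene (241,295).
- **Vial:** the bubble sits at the sleeve end, so the shaft end of the deck hangs low.

Next I triangulate these and take a finer look at the shaft and the sleeve marks.

```bash
python3 - <<'E'
from h import *
from scipy.spatial.transform import Rotation as Ro
T=cv2.imread("pics/top0.png");S=cv2.imread("pics/scene0.png")
np.set_printoptions(precision=4,suppress=True)
f=lambda x0,y0,u,v:(x0+(u+.5)/8-.5,y0+(v+.5)/8-.5)
A=tri(f(250,120,300,75),f(168,228,53,189));B=tri(f(250,120,102,202),f(168,228,310,270))
print("bar ends",A,B,"yaw",np.degrees(np.arctan2(*(A[0]-B[0])[[1,0]])),"c",(A[0]+B[0])/2)
a,b=onz("top",f(168,228,53,189),.066),onz("top",f(168,228,310,270),.066);print("top only",a,b,np.linalg.norm(a-b),np.degrees(np.arctan2(*(a-b)[[1,0]])),(a+b)/2)
print("flange",tri(f(210,270,255,206),f(328,166,228,195)),onz("top",f(328,166,228,195),.095),onz("scene",f(210,270,255,206),.095))
print("sleeve",tri(f(310,145,210,105),f(183,166,137,153)),onz("top",f(183,166,137,153),.116),onz("scene",f(310,145,210,105),.116))
gs=cv2.cvtColor(S,cv2.COLOR_BGR2GRAY)
for pt,ps in(((242.5,255.5),(248.5,173)),((282.5,251.5),(230,203)),((336.5,251.5),(193,248)),((384.5,250.5),(154.5,294))):
    print("jar",tri(ps,pt),onz("top",pt,.065))
print(Ro.from_rotvec(ctrl.sense()["orientation"]).as_matrix())
n=12
avg=lambda k:np.mean([ctrl.capture(k).astype(float) for _ in range(n)],0).clip(0,255).astype(np.uint8)
Ta,Sa=avg("top"),avg("scene");cv2.imwrite("pics/topa.png",Ta);cv2.imwrite("pics/scenea.png",Sa)
C=lambda im,x,y:cv2.normalize(crop(im,x,y,25,19,16),None,0,255,cv2.NORM_MINMAX)
cv2.imwrite("pics/c3.png",np.vstack([np.hstack([C(Ta,344,181),C(Sa,229,286)])[:300],np.hstack([crop(Ta,188,168,36,26,11)[:286,:396],crop(Sa,322,160,36,26,11)[:286,:396]]).repeat(1,0).__mul__(1).copy() if 0 else cv2.resize(np.hstack([crop(Ta,188,166,40,30,10),crop(Sa,320,160,40,30,10)]),(800,300))]))
E
```

```text
bar ends (array([0.4526, 0.3037, 0.0644]), np.float64(0.0016282773599736256)) (array([0.422 , 0.2106, 0.0647]), np.float64(0.0016084226743136303)) yaw 71.79625651285436 c [0.4373 0.2572 0.0645]
top only [0.4534 0.3038 0.066 ] [0.4227 0.2109 0.066 ] 0.09778367700920298 71.75964605163881 [0.438  0.2573 0.066 ]
flange (array([ 0.6198, -0.221 ,  0.095 ]), np.float64(0.0015081589533600232)) [ 0.6192 -0.2215  0.095 ] [ 0.6204 -0.2206  0.095 ]
sleeve (array([0.6394, 0.2203, 0.1123]), np.float64(0.002205457783468788)) [0.64   0.2202 0.116 ] [0.6395 0.2161 0.116 ]
jar (array([0.4372, 0.1071, 0.0543]), np.float64(0.00018048753695733096)) [0.4377 0.1062 0.065 ]
jar (array([ 0.449 , -0.008 ,  0.0586]), np.float64(0.004759570415572274)) [ 0.4474 -0.0094  0.065 ]
jar (array([ 0.4466, -0.1637,  0.0617]), np.float64(0.005037560772117045)) [ 0.4448 -0.165   0.065 ]
jar (array([ 0.4471, -0.3003,  0.071 ]), np.float64(0.004001924817595651)) [ 0.4455 -0.303   0.065 ]
[[ 0.9739  0.2268 -0.0004]
 [ 0.2268 -0.9739  0.0018]
 [-0.     -0.0019 -1.    ]]
```

View pics/c3.png

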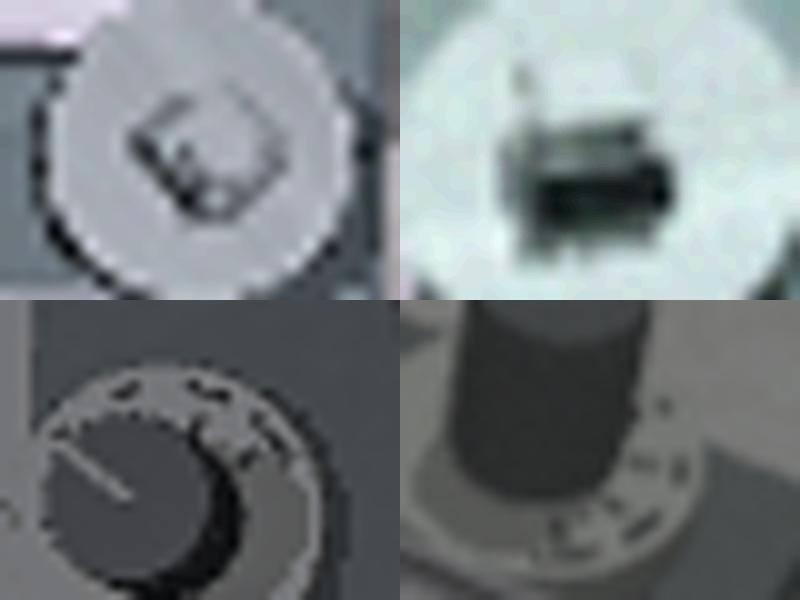

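```bash
python3 - <<'E'
from h import *
f=lambda x0,y0,u,v,s:np.array((x0+(u+.5)/s-.5,y0+(v+.5)/s-.5))
yaw=lambda n,a,b,z:round(np.degrees(np.arctan2(*(onz(n,b,z)-onz(n,a,z))[[1,0]])),1)
P=[f(344,181,*q,16) for q in((130,140),(213,220),(285,158),(210,85))]
for i in range(4):print("top edge",yaw("top",P[i],P[(i+1)%4],.105))
for a,b in(((535,225),(670,205)),((530,178),(665,178)),((530,130),(640,125))):
    print("scene",yaw("scene",f(229,286,a[0]-400,a[1],16),f(229,286,b[0]-400,b[1],16),.105))
c=np.array([.640,.2185])
for q in((60,432),(125,390),(208,388),(272,425),(245,462),(200,437)):
    X=onz("top",f(188,166,q[0],q[1]-300,10),.05)[:2]-c;print(q,np.degrees(np.arctan2(X[1],X[0])).round(1),np.hypot(*X).round(4))
for q in((660,405),(680,465),(640,525),(565,550),(555,525),(610,505),(640,463)):
    X=onz("scene",f(320,160,q[0]-400,q[1]-300,10),.05)[:2]-c;print("s",q,np.degrees(np.arctan2(X[1],X[0])).round(1),np.hypot(*X).round(4))
for q in((60,445),(127,498)):
    X=onz("top",f(188,166,q[0],q[1]-300,10),.116)[:2];print(q,X,np.degrees(np.arctan2(*(X-c)[::-1])))
s=ctrl.sense()["tcp_pos"];print(s)
E
```

```text
top edge -135.4
top edge -50.4
top edge 44.3
top edge 123.5
scene 37.8
scene 28.8
scene 31.6
(60, 432) 51.1 0.0396
(125, 390) 17.3 0.0387
(208, 388) -19.4 0.0394
(272, 425) -51.0 0.041
(245, 462) -57.8 0.0281
(200, 437) -25.1 0.025
s (660, 405) 52.1 0.0379
s (680, 465) 18.4 0.0385
s (640, 525) -20.1 0.0377
s (565, 550) -55.3 0.0374
s (555, 525) -57.3 0.0285
s (610, 505) -21.9 0.0275
s (640, 463) 15.8 0.0278
(60, 445) [0.65337972 0.23738131] 54.677757115233256
(127, 498) [0.63805571 0.21858678] 177.444499450877
[ 0.11340349 -0.48696062  0.25631203]
```

The speed line points at about 51°, which is mark 1. Marks 2, 3 and 4 are at 17°, -18° and -52°. Shaft yaw is about 40° (mod 90). I start moving now.

Emit:
servo_tool:
  steps:
    - {"x":0.65,"y":-0.87}
    - {"x":0.65,"y":-0.87}
    - {"x":0.65,"y":-0.87}
    - {"x":0.65,"y":-0.87}
    - {"x":0.65,"y":-0.87}

```text
$.steps[0]: bad value
```

Emit:
servo_tool:
  steps:
    - {"x":0.65,"y":-0.87}
    - {"x":0.65,"y":-0.87}
    - {"x":0.65,"y":-0.87}
    - {"x":0.65,"y":-0.87}
    - {"x":0.65,"y":-0.87}

```text
$.steps[0]: bad value
```

```bash
cat >> h.py <<'E'
from scipy.spatial.transform import Rotation as Ro
def go(x=None,y=None,z=None,yaw=None):
    "units still to go to a TCP target, in the present tool axes (turn: + is clockwise from above)"
    s=ctrl.sense();M=Ro.from_rotvec(s["orientation"]).as_matrix();p=s["tcp_pos"]
    t=np.array([p[i] if v is None else v for i,v in enumerate((x,y,z))])
    psi=np.degrees(np.arctan2(M[1,0],M[0,0])); u=M.T@(t-p)/.03
    tu=0 if yaw is None else -np.radians((yaw-psi+180)%360-180)/.15
    print("t%.1f tcp"%s["clock"],p.round(4),"yaw %.1f J6 %.0f"%(psi,np.degrees(s["joint_positions"][5])),"units",u.round(2),"turn %.2f"%tu,"F",s["contact_force"].round(1),"w %.2f g %.0f"%(s["gripper_width"],s["grasp_force"]))
E
python3 -c "
from h import *
go(.438,.257,.25,71.8)"
```

```text
t1.3 tcp [ 0.1134 -0.487   0.2563] yaw 13.1 J6 90 units [ 16.16 -21.7    0.21] turn -6.83 F [-0.5  0.1 -0.4] w 1.00 g 0
```

All five keys are needed in every row.

Emit:
servo_tool:
  steps:
    - {"x":0.65,"y":-0.87,"z":0,"turn":0,"jaw":1}
    - {"x":0.65,"y":-0.87,"z":0,"turn":0,"jaw":1}
    - {"x":0.65,"y":-0.87,"z":0,"turn":0,"jaw":1}
    - {"x":0.65,"y":-0.87,"z":0,"turn":0,"jaw":1}
    - {"x":0.65,"y":-0.87,"z":0,"turn":0,"jaw":1}

```text
clock: 1.8
tcp_pos: [0.1791, -0.3366, 0.2563]
orientation: [3.121, 0.358, 0.0]
contact_force: [0.1, 0.4, 0.3]
gripper_width: 0.999
grasp_force: 0.0
```

Emit:
servo_tool:
  steps:
    - {"x":0.65,"y":-0.87,"z":0,"turn":0,"jaw":1}
    - {"x":0.65,"y":-0.87,"z":0,"turn":0,"jaw":1}
    - {"x":0.65,"y":-0.87,"z":0,"turn":0,"jaw":1}
    - {"x":0.65,"y":-0.87,"z":0,"turn":0,"jaw":1}
    - {"x":0.65,"y":-0.87,"z":0,"turn":0,"jaw":1}

```text
clock: 2.3
tcp_pos: [0.2444, -0.1874, 0.2565]
orientation: [3.121, 0.358, 0.001]
contact_force: [0.4, -0.6, -0.9]
gripper_width: 0.997
grasp_force: 0.0
```

```bash
python3 -c "
from h import *
go(.438,.257,.25,71.8)"
```

```text
t2.3 tcp [ 0.2444 -0.1874  0.2565] yaw 13.1 J6 129 units [  9.64 -12.97   0.22] turn -6.83 F [ 0.4 -0.6 -0.9] w 1.00 g 0
```

Emit:
servo_tool:
  steps:
    - {"x":0,"y":0,"z":0,"turn":-1,"jaw":1}
    - {"x":0,"y":0,"z":0,"turn":-1,"jaw":1}
    - {"x":0,"y":0,"z":0,"turn":-1,"jaw":1}
    - {"x":0,"y":0,"z":0,"turn":-1,"jaw":1}
    - {"x":0,"y":0,"z":0,"turn":-1,"jaw":1}

```text
clock: 2.8
tcp_pos: [0.2442, -0.1885, 0.2565]
orientation: [2.768, 1.486, 0.0]
contact_force: [-0.0, 0.0, -0.6]
gripper_width: 0.998
grasp_force: 0.0
```

Emit:
servo_tool:
  steps:
    - {"x":0,"y":0,"z":0,"turn":-1,"jaw":1}
    - {"x":0,"y":0,"z":0,"turn":-1,"jaw":1}
    - {"x":0,"y":0,"z":0,"turn":-1,"jaw":1}
    - {"x":0,"y":0,"z":0,"turn":-1,"jaw":1}
    - {"x":0,"y":0,"z":0,"turn":-1,"jaw":1}

```text
clock: 3.3
tcp_pos: [0.2441, -0.1885, 0.2564]
orientation: [2.032, 2.396, 0.0]
contact_force: [0.5, -0.4, -0.5]
gripper_width: 0.999
grasp_force: 0.0
```

Emit:
servo_tool:
  steps:
    - {"x":0,"y":0,"z":0,"turn":-1,"jaw":1}
    - {"x":0,"y":0,"z":0,"turn":-1,"jaw":1}
    - {"x":0,"y":0,"z":0,"turn":-1,"jaw":1}
    - {"x":0,"y":0,"z":0,"turn":-1,"jaw":1}
    - {"x":0,"y":0,"z":0,"turn":-1,"jaw":1}

```text
clock: 3.8
tcp_pos: [0.2441, -0.1885, 0.2565]
orientation: [1.013, 2.973, -0.0]
contact_force: [0.7, -0.1, -0.1]
gripper_width: 0.996
grasp_force: 0.0
```

Emit:
servo_tool:
  steps:
    - {"x":0,"y":0,"z":0,"turn":-1,"jaw":1}
    - {"x":0,"y":0,"z":0,"turn":-1,"jaw":1}
    - {"x":0,"y":0,"z":0,"turn":-1,"jaw":1}
    - {"x":0,"y":0,"z":0,"turn":-1,"jaw":1}
    - {"x":0,"y":0,"z":0,"turn":-1,"jaw":1}

```text
clock: 4.3
tcp_pos: [0.2441, -0.1885, 0.2564]
orientation: [-0.147, 3.138, -0.0]
contact_force: [-0.5, 0.9, -0.3]
gripper_width: 0.999
grasp_force: 0.0
```

Emit:
servo_tool:
  steps:
    - {"x":0,"y":0,"z":0,"turn":-1,"jaw":1}
    - {"x":0,"y":0,"z":0,"turn":-1,"jaw":1}
    - {"x":0,"y":0,"z":0,"turn":-1,"jaw":1}
    - {"x":0,"y":0,"z":0,"turn":-1,"jaw":1}
    - {"x":0,"y":0,"z":0,"turn":-1,"jaw":1}

```text
clock: 4.8
tcp_pos: [0.2441, -0.1885, 0.2564]
orientation: [-1.286, 2.866, -0.001]
contact_force: [-0.8, 0.6, 0.3]
gripper_width: 0.999
grasp_force: 0.0
```

Emit:
servo_tool:
  steps:
    - {"x":0,"y":0,"z":0,"turn":-1,"jaw":1}
    - {"x":0,"y":0,"z":0,"turn":-1,"jaw":1}
    - {"x":0,"y":0,"z":0,"turn":-0.8,"jaw":1}
    - {"x":0,"y":0,"z":0,"turn":0,"jaw":1}
    - {"x":0,"y":0,"z":0,"turn":0,"jaw":1}

```text
clock: 5.3
tcp_pos: [0.2441, -0.1885, 0.2564]
orientation: [-1.844, 2.543, -0.0]
contact_force: [-0.3, 0.2, 0.8]
gripper_width: 1.002
grasp_force: 0.0
```

```bash
python3 -c "
from h import *
go(.438,.257,.15,-108.2)"
```

```text
t5.3 tcp [ 0.2441 -0.1885  0.2564] yaw -108.1 J6 -110 units [-16.12  -1.53   3.55] turn 0.01 F [-0.3  0.2  0.8] w 1.00 g 0
```

Emit:
servo_tool:
  steps:
    - {"x":-0.95,"y":-0.09,"z":0,"turn":0,"jaw":1}
    - {"x":-0.95,"y":-0.09,"z":0,"turn":0,"jaw":1}
    - {"x":-0.95,"y":-0.09,"z":0,"turn":0,"jaw":1}
    - {"x":-0.95,"y":-0.09,"z":0,"turn":0,"jaw":1}
    - {"x":-0.95,"y":-0.09,"z":0,"turn":0,"jaw":1}

```text
clock: 5.8
tcp_pos: [0.3013, -0.0561, 0.2565]
orientation: [-1.844, 2.543, -0.001]
contact_force: [0.8, -1.1, 0.0]
gripper_width: 1.0
grasp_force: 0.0
```

Emit:
servo_tool:
  steps:
    - {"x":-0.95,"y":-0.09,"z":0,"turn":0,"jaw":1}
    - {"x":-0.95,"y":-0.09,"z":0,"turn":0,"jaw":1}
    - {"x":-0.95,"y":-0.09,"z":0,"turn":0,"jaw":1}
    - {"x":-0.95,"y":-0.09,"z":0,"turn":0,"jaw":1}
    - {"x":-0.95,"y":-0.09,"z":0,"turn":0,"jaw":1}

```text
clock: 6.3
tcp_pos: [0.3581, 0.0755, 0.2564]
orientation: [-1.845, 2.542, -0.0]
contact_force: [-0.3, 0.4, -0.1]
gripper_width: 0.998
grasp_force: 0.0
```

Emit:
servo_tool:
  steps:
    - {"x":-0.95,"y":-0.09,"z":0.5,"turn":0,"jaw":1}
    - {"x":-0.95,"y":-0.09,"z":0.5,"turn":0,"jaw":1}
    - {"x":-0.95,"y":-0.09,"z":0.5,"turn":0,"jaw":1}
    - {"x":-0.95,"y":-0.09,"z":0.5,"turn":0,"jaw":1}
    - {"x":-0.95,"y":-0.09,"z":0.5,"turn":0,"jaw":1}

```text
clock: 6.8
tcp_pos: [0.4149, 0.2068, 0.1806]
orientation: [-1.845, 2.543, -0.0]
contact_force: [-0.0, -0.1, -0.1]
gripper_width: 0.996
grasp_force: 0.0
```

Emit:
servo_tool:
  steps:
    - {"x":-0.95,"y":-0.09,"z":0.5,"turn":0,"jaw":1}
    - {"x":-0.92,"y":-0.09,"z":0.5,"turn":0,"jaw":1}
    - {"x":0,"y":0,"z":0,"turn":0,"jaw":1}
    - {"x":0,"y":0,"z":0,"turn":0,"jaw":1}
    - {"x":0,"y":0,"z":0,"turn":0,"jaw":1}

```text
clock: 7.3
tcp_pos: [0.4367, 0.2567, 0.1516]
orientation: [1.845, -2.542, 0.0]
contact_force: [0.2, -0.2, 0.9]
gripper_width: 1.001
grasp_force: 0.0
```

```bash
python3 -c "
from h import *
go(.4375,.257,.066,-108.2)
T=snap('top');S=snap('scene')
cv2.imwrite('pics/k1.png',cv2.convertScaleAbs(np.hstack([crop(T,160,220,50,50,8),crop(S,245,100,50,50,8)]),alpha=1.5))"
```

```text
t7.3 tcp [0.4367 0.2567 0.1516] yaw -108.0 J6 -42 units [-0.02 -0.02  2.85] turn 0.02 F [ 0.2 -0.2  0.9] w 1.00 g 0
```

View pics/k1.png

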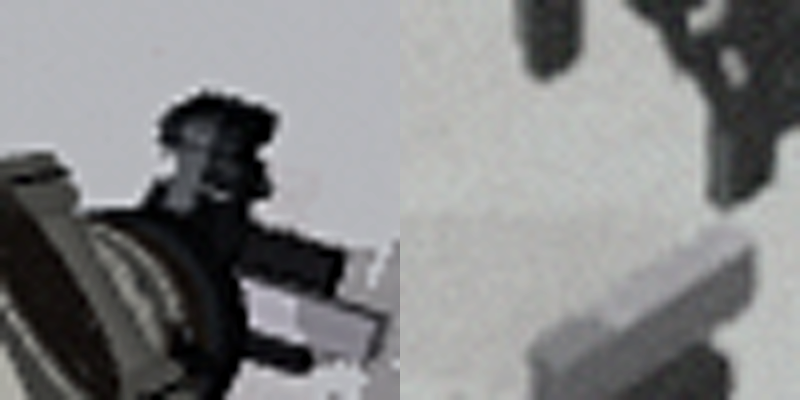

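The gripper is aligned, with the bar between the two fingers in the top crop (fingers near (290,250) and (280,350)). I descend and grip.

Emit:
servo_tool:
  steps:
    - {"x":0,"y":0,"z":0.7,"turn":0,"jaw":1}
    - {"x":0,"y":0,"z":0.7,"turn":0,"jaw":1}
    - {"x":0,"y":0,"z":0.7,"turn":0,"jaw":1}
    - {"x":0,"y":0,"z":0.5,"turn":0,"jaw":1}
    - {"x":0,"y":0,"z":0.22,"turn":0,"jaw":1}

```text
clock: 7.9
tcp_pos: [0.4363, 0.2562, 0.0661]
orientation: [1.845, -2.541, -0.0]
contact_force: [-0.1, 0.3, -0.0]
gripper_width: 1.0
grasp_force: 0.0
```

Emit:
servo_tool:
  steps:
    - {"x":0,"y":0,"z":0,"turn":0,"jaw":0}
    - {"x":0,"y":0,"z":0,"turn":0,"jaw":0}
    - {"x":0,"y":0,"z":0,"turn":0,"jaw":0}
    - {"x":0,"y":0,"z":0,"turn":0,"jaw":0}
    - {"x":0,"y":0,"z":0,"turn":0,"jaw":0}
  newtons: 60

```text
clock: 8.4
tcp_pos: [0.4373, 0.2577, 0.0674]
orientation: [-1.847, 2.54, 0.0]
contact_force: [-0.8, 0.1, 2.2]
gripper_width: 0.195
grasp_force: 62.4
```

Emit:
servo_tool:
  steps:
    - {"x":0,"y":0,"z":0,"turn":0,"jaw":0}
    - {"x":0,"y":0,"z":0,"turn":0,"jaw":0}
    - {"x":0,"y":0,"z":0,"turn":0,"jaw":0}
    - {"x":0,"y":0,"z":0,"turn":0,"jaw":0}
    - {"x":0,"y":0,"z":0,"turn":0,"jaw":0}

```text
clock: 8.9
tcp_pos: [0.4372, 0.2577, 0.0674]
orientation: [-1.847, 2.54, 0.0]
contact_force: [-1.2, -0.2, 5.4]
gripper_width: 0.195
grasp_force: 62.8
```

```bash
python3 -c "
from h import *
go(.4375,.257,.2,-108.2)"
```

```text
t8.9 tcp [0.4372 0.2577 0.0674] yaw -108.0 J6 -42 units [ 0.01 -0.02 -4.42] turn 0.03 F [-1.2 -0.2  5.4] w 0.20 g 63
```

Emit:
servo_tool:
  steps:
    - {"x":0,"y":0,"z":-1,"turn":0.6,"jaw":0}
    - {"x":0,"y":0,"z":-1,"turn":0.8,"jaw":0}
    - {"x":0,"y":0,"z":-1,"turn":0.8,"jaw":0}
    - {"x":0,"y":0,"z":-1,"turn":0.8,"jaw":0}
    - {"x":0,"y":0,"z":-1,"turn":0.73,"jaw":0}

```text
clock: 9.4
tcp_pos: [0.4363, 0.2568, 0.2168]
orientation: [1.066, -2.953, 0.001]
contact_force: [-0.3, 1.5, -2.6]
gripper_width: 0.198
grasp_force: 61.7
```

```bash
python3 -c "
from h import *
go(.6198,-.221,.23,-140)"
```

```text
t9.4 tcp [0.4363 0.2568 0.2168] yaw -140.3 J6 -9 units [  5.47 -16.16  -0.43] turn -0.03 F [-0.3  1.5 -2.6] w 0.20 g 62
```

Emit:
servo_tool:
  steps:
    - {"x":0.27,"y":-0.81,"z":-0.1,"turn":0,"jaw":0}
    - {"x":0.27,"y":-0.81,"z":-0.1,"turn":0,"jaw":0}
    - {"x":0.27,"y":-0.81,"z":-0.1,"turn":0,"jaw":0}
    - {"x":0.27,"y":-0.81,"z":-0.1,"turn":0,"jaw":0}
    - {"x":0.27,"y":-0.81,"z":-0.03,"turn":0,"jaw":0}

```text
clock: 9.9
tcp_pos: [0.4838, 0.137, 0.2289]
orientation: [1.073, -2.951, 0.0]
contact_force: [1.3, -0.7, -3.5]
gripper_width: 0.196
grasp_force: 61.8
```

Emit:
servo_tool:
  steps:
    - {"x":0.27,"y":-0.81,"z":0,"turn":0,"jaw":0}
    - {"x":0.27,"y":-0.81,"z":0,"turn":0,"jaw":0}
    - {"x":0.27,"y":-0.81,"z":0,"turn":0,"jaw":0}
    - {"x":0.27,"y":-0.81,"z":0,"turn":0,"jaw":0}
    - {"x":0.27,"y":-0.81,"z":0,"turn":0,"jaw":0}

```text
clock: 10.4
tcp_pos: [0.5306, 0.0179, 0.2284]
orientation: [1.073, -2.95, -0.001]
contact_force: [0.0, 0.9, -3.2]
gripper_width: 0.201
grasp_force: 61.8
```

Emit:
servo_tool:
  steps:
    - {"x":0.27,"y":-0.81,"z":0,"turn":0,"jaw":0}
    - {"x":0.27,"y":-0.81,"z":0,"turn":0,"jaw":0}
    - {"x":0.27,"y":-0.81,"z":0,"turn":0,"jaw":0}
    - {"x":0.27,"y":-0.81,"z":0,"turn":0,"jaw":0}
    - {"x":0.27,"y":-0.81,"z":0,"turn":0,"jaw":0}

```text
clock: 10.9
tcp_pos: [0.5776, -0.1011, 0.2281]
orientation: [1.073, -2.95, -0.002]
contact_force: [0.6, -0.5, -2.5]
gripper_width: 0.199
grasp_force: 61.8
```

Emit:
servo_tool:
  steps:
    - {"x":0.27,"y":-0.81,"z":0,"turn":0,"jaw":0}
    - {"x":0.27,"y":-0.81,"z":0,"turn":0,"jaw":0}
    - {"x":0.27,"y":-0.81,"z":0,"turn":0,"jaw":0}
    - {"x":0.27,"y":-0.81,"z":0,"turn":0,"jaw":0}
    - {"x":0,"y":0,"z":0,"turn":0,"jaw":0}

```text
clock: 11.4
tcp_pos: [0.6157, -0.1986, 0.2273]
orientation: [1.067, -2.952, -0.0]
contact_force: [-0.3, 0.9, -2.6]
gripper_width: 0.205
grasp_force: 37.7
```

```bash
python3 -c "
from h import *
go(.6198,-.221,.195,-140)
T=snap('top');S=snap('scene')
cv2.imwrite('pics/k2.png',cv2.convertScaleAbs(np.hstack([crop(T,330,160,50,50,8),crop(S,210,250,50,60,8)[:400]]),alpha=1.5))"
```

```text
t11.4 tcp [ 0.6157 -0.1986  0.2273] yaw -140.2 J6 -58 units [ 0.37 -0.66  1.08] turn -0.03 F [-0.3  0.9 -2.6] w 0.20 g 38
```

View pics/k2.png

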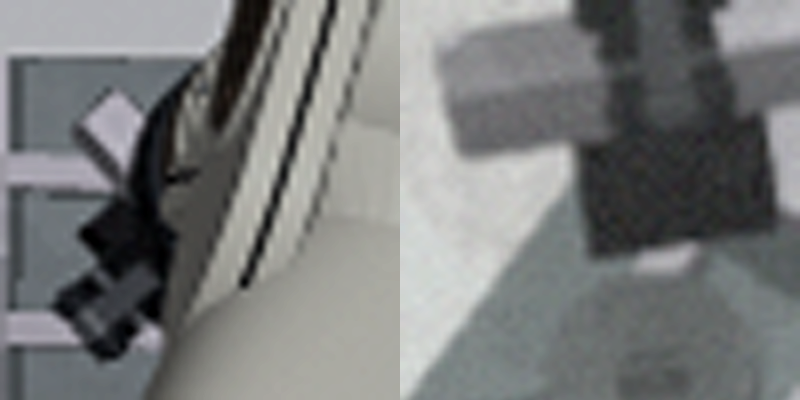

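The scene crop shows the knob held level, with the hub bottom at about (685,250) above the flange. Grip force dipped to 38 N, so I hold and tighten the grip.

Emit:
servo_tool:
  steps:
    - {"x":0,"y":0,"z":0,"turn":0,"jaw":0}
    - {"x":0,"y":0,"z":0,"turn":0,"jaw":0}
    - {"x":0,"y":0,"z":0,"turn":0,"jaw":0}
    - {"x":0,"y":0,"z":0,"turn":0,"jaw":0}
    - {"x":0,"y":0,"z":0,"turn":0,"jaw":0}
  newtons: 80

```text
clock: 12.0
tcp_pos: [0.6157, -0.195, 0.2299]
orientation: [-1.075, 2.952, -0.0]
contact_force: [0.0, -0.7, -3.1]
gripper_width: 0.197
grasp_force: 82.1
```

Emit:
servo_tool:
  steps:
    - {"x":0.37,"y":-0.66,"z":0,"turn":0,"jaw":0}
    - {"x":0,"y":0,"z":0,"turn":0,"jaw":0}
    - {"x":0,"y":0,"z":0,"turn":0,"jaw":0}
    - {"x":0,"y":0,"z":0,"turn":0,"jaw":0}
    - {"x":0,"y":0,"z":0,"turn":0,"jaw":0}

```text
clock: 12.5
tcp_pos: [0.6198, -0.2171, 0.2297]
orientation: [1.075, -2.952, -0.0]
contact_force: [-0.8, -0.4, -3.6]
gripper_width: 0.187
grasp_force: 82.3
```

```bash
python3 -c "
from h import *
go(.6198,-.221,.195,-140)
S=snap('scene')
P=lambda dz:[proj('scene',np.r_[.6198,-.221,dz])]
print(P(.095),P(.119))
C=crop(S,205,240,75,75,8)
# expected knob edges if centred: draw hub bottom corners at current height
s=ctrl.sense();p=s['tcp_pos'];M=Ro.from_rotvec(s['orientation']).as_matrix()
for dx,dy in((23,23),(23,-23),(-23,-23),(-23,23)):
    q=proj('scene',[p[0],p[1],p[2]-.0674]+M@np.array([dx,dy,0])/1000); cv2.circle(C,tuple(int(v) for v in (q-[205,240]+.5)*8),4,(0,0,255),1)
for dx in(50,-50):
  for dy in (9,-9):
    q=proj('scene',[p[0],p[1],p[2]-.0014]+M@np.array([dx,dy,0])/1000); cv2.circle(C,tuple(int(v) for v in (q-[205,240]+.5)*8),4,(0,255,0),1)
cv2.imwrite('pics/k3.png',cv2.convertScaleAbs(C,alpha=1.5))"
```

```text
t12.5 tcp [ 0.6198 -0.2171  0.2297] yaw -140.0 J6 -59 units [ 0.08 -0.1   1.16] turn 0.00 F [-0.8 -0.4 -3.6] w 0.19 g 82
[array([241.08791823, 295.3613495 ])] [array([240.27922083, 290.32962681])]
```

View pics/k3.png

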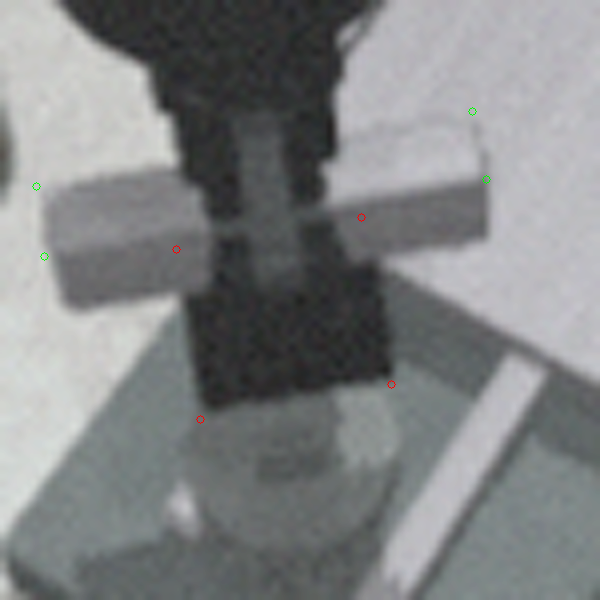

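The knob is within about 1–2 mm of its predicted outline: bar corners at (487,183) and (52,248), hub bottom at (208,410) and (390,375). I descend to the shaft.

Emit:
servo_tool:
  steps:
    - {"x":0.1,"y":-0.1,"z":0.3,"turn":0,"jaw":0}
    - {"x":0,"y":0,"z":0.5,"turn":0,"jaw":0}
    - {"x":0,"y":0,"z":0.4,"turn":0,"jaw":0}
    - {"x":0,"y":0,"z":0,"turn":0,"jaw":0}
    - {"x":0,"y":0,"z":0,"turn":0,"jaw":0}

```text
clock: 13.05
tcp_pos: [0.6192, -0.2218, 0.193]
orientation: [1.074, -2.951, -0.001]
contact_force: [0.8, -0.0, -3.4]
gripper_width: 0.192
grasp_force: 82.3
```

```bash
python3 -c "
from h import *
go(.6195,-.2212,.183,-140)"
```

```text
t13.1 tcp [ 0.6192 -0.2218  0.193 ] yaw -140.0 J6 -60 units [-0.02  0.01  0.33] turn -0.00 F [ 0.8 -0.  -3.4] w 0.19 g 82
```

Emit:
servo_tool:
  steps:
    - {"x":0,"y":0,"z":0.1,"turn":0,"jaw":0}
    - {"x":0,"y":0,"z":0.1,"turn":0,"jaw":0}
    - {"x":0,"y":0,"z":0.1,"turn":0,"jaw":0}
    - {"x":0,"y":0,"z":0.05,"turn":0,"jaw":0}
    - {"x":0,"y":0,"z":0,"turn":0,"jaw":0}

```text
clock: 13.55
tcp_pos: [0.6193, -0.2218, 0.1828]
orientation: [1.074, -2.952, -0.001]
contact_force: [-0.4, 0.0, -1.9]
gripper_width: 0.191
grasp_force: 82.3
```

Emit:
servo_tool:
  steps:
    - {"x":0,"y":0,"z":0.05,"turn":0,"jaw":0}
    - {"x":0,"y":0,"z":0.05,"turn":0,"jaw":0}
    - {"x":0,"y":0,"z":0.05,"turn":0,"jaw":0}
    - {"x":0,"y":0,"z":0,"turn":0,"jaw":0}
    - {"x":0,"y":0,"z":0,"turn":0,"jaw":0}

```text
clock: 14.05
tcp_pos: [0.6195, -0.2219, 0.1786]
orientation: [1.074, -2.952, -0.0]
contact_force: [0.2, 0.0, -3.9]
gripper_width: 0.19
grasp_force: 82.3
```

Emit:
servo_tool:
  steps:
    - {"x":0,"y":0,"z":0.1,"turn":0,"jaw":0}
    - {"x":0,"y":0,"z":0.1,"turn":0,"jaw":0}
    - {"x":0,"y":0,"z":0.05,"turn":0,"jaw":0}
    - {"x":0,"y":0,"z":0.05,"turn":0,"jaw":0}
    - {"x":0,"y":0,"z":0,"turn":0,"jaw":0}

```text
clock: 14.55
tcp_pos: [0.6194, -0.2219, 0.1693]
orientation: [1.074, -2.952, -0.0]
contact_force: [0.2, -0.4, -3.2]
gripper_width: 0.188
grasp_force: 82.4
```

Emit:
servo_tool:
  steps:
    - {"x":0,"y":0,"z":0.05,"turn":0,"jaw":0}
    - {"x":0,"y":0,"z":0.05,"turn":0,"jaw":0}
    - {"x":0,"y":0,"z":0.05,"turn":0,"jaw":0}
    - {"x":0,"y":0,"z":0,"turn":0,"jaw":0}
    - {"x":0,"y":0,"z":0,"turn":0,"jaw":0}

```text
clock: 15.05
tcp_pos: [0.6195, -0.2219, 0.165]
orientation: [1.074, -2.952, -0.0]
contact_force: [0.2, 0.6, -2.6]
gripper_width: 0.194
grasp_force: 82.4
```

Emit:
servo_tool:
  steps:
    - {"x":0,"y":0,"z":0.05,"turn":0,"jaw":0}
    - {"x":0,"y":0,"z":0.04,"turn":0,"jaw":0}
    - {"x":0,"y":0,"z":0.02,"turn":0,"jaw":0}
    - {"x":0,"y":0,"z":0,"turn":0,"jaw":0}
    - {"x":0,"y":0,"z":0,"turn":0,"jaw":0}

```text
clock: 15.55
tcp_pos: [0.6195, -0.2219, 0.1625]
orientation: [-1.074, 2.952, -0.0]
contact_force: [-2.6, 1.1, 2.0]
gripper_width: 0.194
grasp_force: 83.0
```

Emit:
servo_tool:
  steps:
    - {"x":0,"y":0,"z":0.02,"turn":0,"jaw":0}
    - {"x":0,"y":0,"z":0,"turn":0,"jaw":0}
    - {"x":0,"y":0,"z":0,"turn":0,"jaw":0}
    - {"x":0,"y":0,"z":0,"turn":0,"jaw":0}
    - {"x":0,"y":0,"z":0,"turn":0,"jaw":0}

```text
clock: 16.05
tcp_pos: [0.6195, -0.2218, 0.1625]
orientation: [-1.074, 2.952, -0.001]
contact_force: [-3.0, 0.8, 5.2]
gripper_width: 0.19
grasp_force: 83.5
```

The knob is home: TCP z is 0.1625 as expected, with the force reversed. Now I turn it clockwise.

Emit:
servo_tool:
  steps:
    - {"x":0,"y":0,"z":0,"turn":0.8,"jaw":0}
    - {"x":0,"y":0,"z":0,"turn":0.8,"jaw":0}
    - {"x":0,"y":0,"z":0,"turn":0.8,"jaw":0}
    - {"x":0,"y":0,"z":0,"turn":0.8,"jaw":0}
    - {"x":0,"y":0,"z":0,"turn":0.8,"jaw":0}

```text
clock: 16.55
tcp_pos: [0.6197, -0.2225, 0.1624]
orientation: [-0.146, 3.137, -0.003]
contact_force: [-1.8, -0.4, 4.8]
gripper_width: 0.191
grasp_force: 83.4
```

Emit:
servo_tool:
  steps:
    - {"x":0,"y":0,"z":0,"turn":0.8,"jaw":0}
    - {"x":0,"y":0,"z":0,"turn":0.8,"jaw":0}
    - {"x":0,"y":0,"z":0,"turn":0.8,"jaw":0}
    - {"x":0,"y":0,"z":0,"turn":0.8,"jaw":0}
    - {"x":0,"y":0,"z":0,"turn":0,"jaw":0}

```text
clock: 17.05
tcp_pos: [0.6195, -0.2223, 0.1624]
orientation: [0.6, 3.083, -0.002]
contact_force: [-2.3, 0.3, 5.0]
gripper_width: 0.192
grasp_force: 83.5
```

```bash
cat >> h.py <<'E'
def vial(I,n):
    x,y,w,h=(262,152,40,18) if n=="top" else (305,222,32,34)
    C=cv2.resize(I[y:y+h,x:x+w],None,fx=4,fy=4,interpolation=cv2.INTER_CUBIC)
    v=cv2.cvtColor(C,cv2.COLOR_BGR2HSV)
    g=cv2.inRange(v,(45,80,30),(85,255,255))
    hull=np.zeros_like(g); c=cv2.convexHull(cv2.findNonZero(g)); cv2.fillConvexPoly(hull,c,255)
    hull=cv2.erode(hull,np.ones((5,5)))
    b=(hull>0)&(v[...,1]<80)&(v[...,2]>70)
    ax=cv2.fitLine(c,cv2.DIST_L2,0,.01,.01).ravel()
    q=lambda P:((P-ax[2:])@ax[:2])
    e=q(c.reshape(-1,2).astype(float)); ys,xs=np.nonzero(b)
    return len(xs),((q(np.c_[xs,ys].astype(float)).mean()-(e.min()+e.max())/2)/(e.max()-e.min())).round(3) if len(xs) else None
E
python3 -c "
from h import *
for n in('top','scene'):
    print(n,vial(cv2.imread('pics/%sa.png'%n),n)); I=snap(n); cv2.imwrite('pics/%s2.png'%n,I); print(vial(I,n))
go(yaw=-140)
T=cv2.imread('pics/top2.png');S=cv2.imread('pics/scene2.png')
cv2.imwrite('pics/v2.png',cv2.convertScaleAbs(np.vstack([crop(T,262,148,40,22,12),crop(S,300,222,40,34,12)]),alpha=1.6))
"
```

```text
top (129, np.float64(-0.318))
(122, np.float64(-0.184))
scene (234, np.float64(0.315))
(244, np.float64(0.189))
t17.1 tcp [ 0.6195 -0.2223  0.1624] yaw 158.1 J6 2 units [0. 0. 0.] turn -7.20 F [-2.1  0.5  4.9] w 0.19 g 83
```

View pics/v2.png

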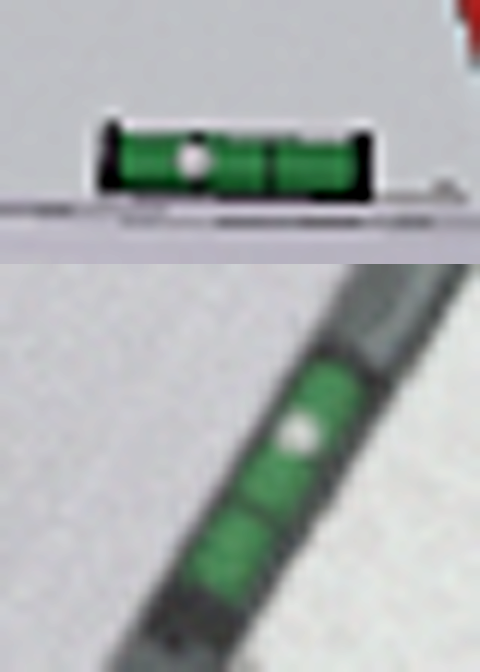

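The bubble sits on the left ring (top 195,160). The offset fell from 0.318 to 0.187 for 1.08 rad of turn, so about 1.45 rad remains.

Emit:
servo_tool:
  steps:
    - {"x":0,"y":0,"z":0,"turn":0.8,"jaw":0}
    - {"x":0,"y":0,"z":0,"turn":0.8,"jaw":0}
    - {"x":0,"y":0,"z":0,"turn":0.8,"jaw":0}
    - {"x":0,"y":0,"z":0,"turn":0.8,"jaw":0}
    - {"x":0,"y":0,"z":0,"turn":0.8,"jaw":0}

```text
clock: 17.65
tcp_pos: [0.6195, -0.222, 0.1624]
orientation: [1.487, 2.766, -0.001]
contact_force: [-2.7, 1.4, 5.3]
gripper_width: 0.187
grasp_force: 83.5
```

Emit:
servo_tool:
  steps:
    - {"x":0,"y":0,"z":0,"turn":0.8,"jaw":0}
    - {"x":0,"y":0,"z":0,"turn":0.8,"jaw":0}
    - {"x":0,"y":0,"z":0,"turn":0.8,"jaw":0}
    - {"x":0,"y":0,"z":0,"turn":0.8,"jaw":0}
    - {"x":0,"y":0,"z":0,"turn":0,"jaw":0}

```text
clock: 18.15
tcp_pos: [0.6195, -0.2217, 0.1624]
orientation: [2.099, 2.336, 0.001]
contact_force: [-2.4, 1.6, 5.7]
gripper_width: 0.188
grasp_force: 83.5
```

```bash
python3 -c "
from h import *
for n in('top','scene'):
    print([vial(snap(n),n) for _ in range(3)])
go(yaw=-140)
"
```

```text
[(125, np.float64(-0.048)), (125, np.float64(-0.049)), (124, np.float64(-0.049))]
[(247, np.float64(0.054)), (249, np.float64(0.056)), (246, np.float64(0.056))]
t18.4 tcp [ 0.6195 -0.2217  0.1624] yaw 96.2 J6 64 units [0. 0. 0.] turn -14.40 F [-1.9  2.4  5.6] w 0.19 g 84
```

Emit:
servo_tool:
  steps:
    - {"x":0,"y":0,"z":0,"turn":0.8,"jaw":0}
    - {"x":0,"y":0,"z":0,"turn":0.8,"jaw":0}
    - {"x":0,"y":0,"z":0,"turn":0.8,"jaw":0}
    - {"x":0,"y":0,"z":0,"turn":0,"jaw":0}
    - {"x":0,"y":0,"z":0,"turn":0,"jaw":0}

```text
clock: 18.95
tcp_pos: [0.6197, -0.2216, 0.1624]
orientation: [2.482, 1.925, 0.002]
contact_force: [-2.0, 1.6, 5.7]
gripper_width: 0.192
grasp_force: 83.5
```

```bash
python3 -c "
from h import *
av=lambda n:np.mean([snap(n).astype(float) for _ in range(4)],0).astype(np.uint8)
T,S=av('top'),av('scene')
print(vial(T,'top'),vial(S,'scene'))
go(yaw=-140)
cv2.imwrite('pics/v3.png',cv2.convertScaleAbs(np.vstack([crop(T,262,150,40,16,18),crop(S,305,222,40,17,18),crop(S,305,239,40,17,18)])[:,:720][:600*2],alpha=1.6)[:864:1][:600] if 0 else cv2.convertScaleAbs(np.vstack([crop(T,267,153,30,14,15),crop(S,307,224,30,26,15)]),alpha=1.7))
"
```

```text
(133, np.float64(-0.003)) (259, np.float64(-0.005))
t19.4 tcp [ 0.6197 -0.2216  0.1624] yaw 75.6 J6 85 units [0. 0. 0.] turn -16.80 F [-1.5  1.8  5.1] w 0.19 g 84
```

View pics/v3.png

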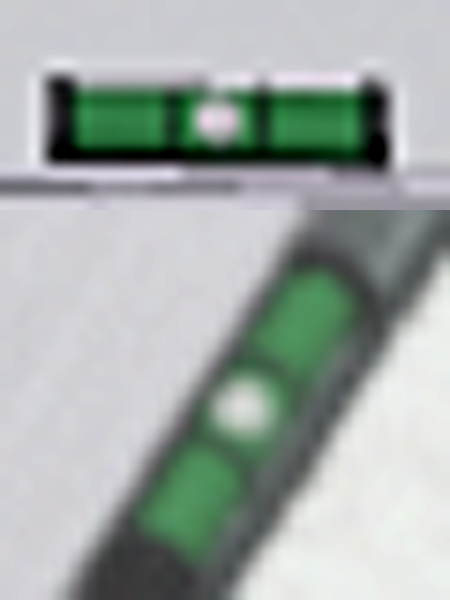

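The bubble is midway between the rings in both views (top 215,118 and scene 243,405), so the deck is level. I release the knob and rise.

Emit:
servo_tool:
  steps:
    - {"x":0,"y":0,"z":0,"turn":0,"jaw":0.5}
    - {"x":0,"y":0,"z":0,"turn":0,"jaw":0.5}
    - {"x":0,"y":0,"z":0,"turn":0,"jaw":0.5}
    - {"x":0,"y":0,"z":0,"turn":0,"jaw":0.5}
    - {"x":0,"y":0,"z":0,"turn":0,"jaw":0.5}

```text
clock: 19.85
tcp_pos: [0.6195, -0.2219, 0.161]
orientation: [-2.482, -1.925, 0.0]
contact_force: [-0.4, 0.8, 0.0]
gripper_width: 0.498
grasp_force: 0.0
```

Emit:
servo_tool:
  steps:
    - {"x":0,"y":0,"z":-0.6,"turn":0,"jaw":0.5}
    - {"x":0,"y":0,"z":-0.8,"turn":0,"jaw":0.5}
    - {"x":0,"y":0,"z":-0.8,"turn":0,"jaw":0.5}
    - {"x":0,"y":0,"z":-0.8,"turn":-0.6,"jaw":1}
    - {"x":0,"y":0,"z":0,"turn":-0.77,"jaw":1}

```text
clock: 20.35
tcp_pos: [0.6213, -0.2226, 0.2559]
orientation: [2.262, 2.17, 0.006]
contact_force: [0.9, -0.1, 0.7]
gripper_width: 0.819
grasp_force: 0.0
```

```bash
python3 -c "
from h import *
go(.4448,-.165,.12,87.4)
T,S=snap('top'),snap('scene')
print(vial(T,'top'),vial(S,'scene'))
g=cv2.cvtColor(T,cv2.COLOR_BGR2GRAY)
c=cv2.HoughCircles(g[225:280,225:405],cv2.HOUGH_GRADIENT,1,20,param1=80,param2=12,minRadius=8,maxRadius=13)
for q in c[0]: print(q[:2]+[225,225],onz('top',q[:2]+[225,225],.065).round(4))
"
```

```text
t20.4 tcp [ 0.6213 -0.2226  0.2559] yaw 87.6 J6 73 units [ 1.68 -5.99  4.48] turn 0.02 F [ 0.9 -0.1  0.7] w 0.82 g 0
(132, np.float64(-0.003)) (264, np.float64(-0.006))
[281.5 251.5] [ 0.4474 -0.0066  0.065 ]
[333.5 250.5] [ 0.4478 -0.1565  0.065 ]
[241.5 256.5] [0.4349 0.1092 0.065 ]
```

Emit:
servo_tool:
  steps:
    - {"x":0.28,"y":-0.97,"z":0,"turn":0,"jaw":1}
    - {"x":0.28,"y":-0.97,"z":0,"turn":0,"jaw":1}
    - {"x":0.28,"y":-0.97,"z":0,"turn":0,"jaw":1}
    - {"x":0.28,"y":-0.97,"z":0.5,"turn":0,"jaw":1}
    - {"x":0.28,"y":-0.97,"z":0.9,"turn":0,"jaw":1}

```text
clock: 20.95
tcp_pos: [0.4759, -0.1732, 0.2099]
orientation: [2.273, 2.164, 0.003]
contact_force: [1.4, -0.9, 0.6]
gripper_width: 1.002
grasp_force: 0.0
```

Emit:
servo_tool:
  steps:
    - {"x":0.3,"y":-0.97,"z":0.9,"turn":0,"jaw":1}
    - {"x":0,"y":0,"z":0.9,"turn":0,"jaw":1}
    - {"x":0,"y":0,"z":0,"turn":0,"jaw":1}
    - {"x":0,"y":0,"z":0,"turn":0,"jaw":1}
    - {"x":0,"y":0,"z":0,"turn":0,"jaw":1}

```text
clock: 21.45
tcp_pos: [0.4491, -0.1635, 0.1565]
orientation: [2.271, 2.167, 0.002]
contact_force: [0.8, -0.3, 0.3]
gripper_width: 1.0
grasp_force: 0.0
```

```bash
python3 -c "
from h import *
go(.4455,-.163,.046,87.4)
for p in((230,163),(330,168),(230,214),(329,217)): print(onz('top',p,.093).round(4))
T,S=snap('top'),snap('scene')
cv2.imwrite('pics/j1.png',cv2.convertScaleAbs(np.hstack([crop(T,300,220,60,60,6),crop(S,150,200,70,60,6)]),alpha=1.5))
"
```

```text
t21.4 tcp [ 0.4491 -0.1635  0.1565] yaw 87.3 J6 73 units [ 0.02 -0.13  3.68] turn -0.01 F [ 0.8 -0.3  0.3] w 1.00 g 0
[0.7033 0.1366 0.093 ]
[ 0.6836 -0.1492  0.093 ]
[0.557  0.1381 0.093 ]
[ 0.5437 -0.1431  0.093 ]
```

View pics/j1.png

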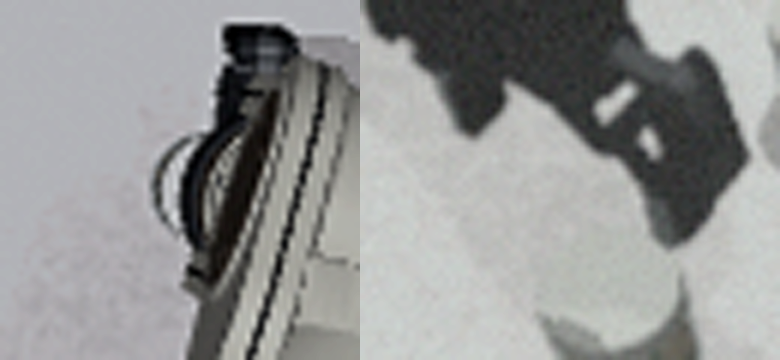

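The fingers straddle jar C (lid centre near top px (335,250.5)). I descend and grip.

Emit:
servo_tool:
  steps:
    - {"x":0,"y":-0.1,"z":0.9,"turn":0,"jaw":1}
    - {"x":0,"y":0,"z":0.9,"turn":0,"jaw":1}
    - {"x":0,"y":0,"z":0.9,"turn":0,"jaw":1}
    - {"x":0,"y":0,"z":0.7,"turn":0,"jaw":1}
    - {"x":0,"y":0,"z":0.25,"turn":0,"jaw":1}

```text
clock: 22.05
tcp_pos: [0.444, -0.1626, 0.0444]
orientation: [-2.271, -2.168, 0.001]
contact_force: [-0.5, 0.1, 0.3]
gripper_width: 0.999
grasp_force: 0.0
```

Emit:
servo_tool:
  steps:
    - {"x":0,"y":0,"z":0,"turn":0,"jaw":0.2}
    - {"x":0,"y":0,"z":0,"turn":0,"jaw":0.2}
    - {"x":0,"y":0,"z":0,"turn":0,"jaw":0.2}
    - {"x":0,"y":0,"z":0,"turn":0,"jaw":0.2}
    - {"x":0,"y":0,"z":0,"turn":0,"jaw":0.2}
  newtons: 40

```text
clock: 22.55
tcp_pos: [0.4457, -0.1633, 0.0471]
orientation: [2.27, 2.168, 0.002]
contact_force: [-0.2, 0.3, 6.2]
gripper_width: 0.654
grasp_force: 42.8
```

Emit:
servo_tool:
  steps:
    - {"x":0,"y":0,"z":-0.6,"turn":0,"jaw":0.2}
    - {"x":0,"y":0,"z":-1,"turn":0,"jaw":0.2}
    - {"x":0,"y":0,"z":-1,"turn":0,"jaw":0.2}
    - {"x":0,"y":0,"z":-1,"turn":0,"jaw":0.2}
    - {"x":0,"y":0,"z":-1,"turn":0,"jaw":0.2}

```text
clock: 23.05
tcp_pos: [0.4439, -0.1626, 0.1848]
orientation: [-2.272, -2.169, 0.0]
contact_force: [0.6, -0.7, -0.6]
gripper_width: 0.658
grasp_force: 42.9
```

```bash
python3 -c "
from h import *
T=cv2.imread('pics/topa.png');hsv=cv2.cvtColor(T,cv2.COLOR_BGR2HSV)
print([hsv[y,x].tolist() for x,y in((280,190),(210,212),(250,225),(340,172))])
b=cv2.inRange(hsv,(80,28,50),(115,90,120)); b[:, :180]=0; b[:,380:]=0; b[:150]=0; b[230:]=0
cs=cv2.findContours(b,cv2.RETR_EXTERNAL,cv2.CHAIN_APPROX_NONE)[0]; c=np.vstack([k for k in cs if cv2.contourArea(k)>60]); r=cv2.minAreaRect(c); print(r); B=cv2.boxPoints(r); W=np.array([onz('top',p,.03) for p in B]);print(W.round(4),W.mean(0).round(4),np.linalg.norm(W[0]-W[1]),np.linalg.norm(W[1]-W[2]))
go(.6281,-.039,.235,87.4)
"
```

```text
[[129, 15, 117], [101, 25, 81], [113, 9, 119], [103, 23, 76]]Traceback (most recent call last):
  File "<string>", line 6, in <module>
    cs=cv2.findContours(b,cv2.RETR_EXTERNAL,cv2.CHAIN_APPROX_NONE)[0]; c=np.vstack([k for k in cs if cv2.contourArea(k)>60]); r=cv2.minAreaRect(c); print(r); B=cv2.boxPoints(r); W=np.array([onz('top',p,.03) for p in B]);print(W.round(4),W.mean(0).round(4),np.linalg.norm(W[0]-W[1]),np.linalg.norm(W[1]-W[2]))
                                                                         ~~~~~~~~~^^^^^^^^^^^^^^^^^^^^^^^^^^^^^^^^^^^^^^^^^^
    return _nx.concatenate(arrs, 0, dtype=dtype, casting=casting)
           ~~~~~~~~~~~~~~~^^^^^^^^^^^^^^^^^^^^^^^^^^^^^^^^^^^^^^^
ValueError: need at least one array to concatenate
```

```bash
python3 -c "
from h import *
T=cv2.imread('pics/topa.png');hsv=cv2.cvtColor(T,cv2.COLOR_BGR2HSV)
b=cv2.inRange(hsv,(85,17,50),(115,90,100)); b[:, :180]=0; b[:,380:]=0; b[:150]=0; b[230:]=0
cs=cv2.findContours(b,cv2.RETR_EXTERNAL,cv2.CHAIN_APPROX_NONE)[0]; c=np.vstack([k for k in cs if cv2.contourArea(k)>60]); r=cv2.minAreaRect(c); print(r); B=cv2.boxPoints(r); W=np.array([onz('top',p,.03) for p in B]);print(W.round(4),W.mean(0).round(4),np.linalg.norm(W[0]-W[1]),np.linalg.norm(W[1]-W[2]))
go(.6281,-.039,.235,87.4)
"
```

```text
((278.9329833984375, 190.11366271972656), (177.40322875976562, 49.599082946777344), 1.4688007831573486)
[[ 0.5659  0.2652  0.03  ]
 [ 0.7147  0.2606  0.03  ]
 [ 0.6912 -0.2696  0.03  ]
 [ 0.5434 -0.2615  0.03  ]] [ 0.6288 -0.0013  0.03  ] 0.1488624982983701 0.5306883305837289
t23.1 tcp [ 0.4439 -0.1626  0.1848] yaw 87.4 J6 73 units [ 4.4   5.94 -1.68] turn -0.00 F [ 0.6 -0.7 -0.6] w 0.66 g 43
```

Emit:
servo_tool:
  steps:
    - {"x":0,"y":0,"z":-0.85,"turn":0,"jaw":0.2}
    - {"x":0.5,"y":0.65,"z":-0.85,"turn":0,"jaw":0.2}
    - {"x":0.67,"y":0.9,"z":0,"turn":0,"jaw":0.2}
    - {"x":0.67,"y":0.9,"z":0,"turn":0,"jaw":0.2}
    - {"x":0.67,"y":0.9,"z":0,"turn":0,"jaw":0.2}

```text
clock: 23.55
tcp_pos: [0.549, -0.0915, 0.235]
orientation: [2.272, 2.169, 0.0]
contact_force: [-0.0, -0.6, -1.9]
gripper_width: 0.652
grasp_force: 43.0
```

Emit:
servo_tool:
  steps:
    - {"x":0.67,"y":0.9,"z":0,"turn":0,"jaw":0.2}
    - {"x":0.67,"y":0.9,"z":0,"turn":0,"jaw":0.2}
    - {"x":0.6,"y":0.75,"z":0,"turn":0,"jaw":0.2}
    - {"x":0,"y":0,"z":0,"turn":0,"jaw":0.2}
    - {"x":0,"y":0,"z":0,"turn":0,"jaw":0.2}

```text
clock: 24.05
tcp_pos: [0.627, -0.0371, 0.2336]
orientation: [-2.27, -2.17, 0.003]
contact_force: [-0.1, 0.0, -1.4]
gripper_width: 0.658
grasp_force: 43.2
```

```bash
python3 -c "
from h import *
go(.6275,-.037,.132,87.4)
"
```

```text
t24.1 tcp [ 0.627  -0.0371  0.2336] yaw 87.4 J6 89 units [0.   0.02 3.39] turn 0.00 F [-0.1  0.  -1.4] w 0.66 g 43
```

Emit:
servo_tool:
  steps:
    - {"x":0,"y":0,"z":0.8,"turn":0,"jaw":0.2}
    - {"x":0,"y":0,"z":0.9,"turn":0,"jaw":0.2}
    - {"x":0,"y":0,"z":0.9,"turn":0,"jaw":0.2}
    - {"x":0,"y":0,"z":0.5,"turn":0,"jaw":0.2}
    - {"x":0,"y":0,"z":0.15,"turn":0,"jaw":0.2}

```text
clock: 24.55
tcp_pos: [0.6247, -0.0385, 0.1349]
orientation: [-2.271, -2.166, 0.006]
contact_force: [-0.4, -0.3, -1.1]
gripper_width: 0.654
grasp_force: 43.2
```

Emit:
servo_tool:
  steps:
    - {"x":0,"y":0,"z":0.07,"turn":0,"jaw":0.2}
    - {"x":0,"y":0,"z":0.05,"turn":0,"jaw":0.2}
    - {"x":0,"y":0,"z":0,"turn":0,"jaw":0.2}
    - {"x":0,"y":0,"z":0,"turn":0,"jaw":0.2}
    - {"x":0,"y":0,"z":0,"turn":0,"jaw":0.2}

```text
clock: 25.05
tcp_pos: [0.6278, -0.0376, 0.1344]
orientation: [2.271, 2.169, 0.002]
contact_force: [0.8, -0.4, -1.9]
gripper_width: 0.653
grasp_force: 43.2
```

Emit:
servo_tool:
  steps:
    - {"x":0,"y":0,"z":0.05,"turn":0,"jaw":0.2}
    - {"x":0,"y":0,"z":0.04,"turn":0,"jaw":0.2}
    - {"x":0,"y":0,"z":0,"turn":0,"jaw":0.2}
    - {"x":0,"y":0,"z":0,"turn":0,"jaw":0.2}
    - {"x":0,"y":0,"z":0,"turn":0,"jaw":0.2}

```text
clock: 25.55
tcp_pos: [0.6278, -0.0374, 0.1324]
orientation: [2.271, 2.169, 0.002]
contact_force: [-2.4, 1.2, 5.6]
gripper_width: 0.656
grasp_force: 43.5
```

Emit:
servo_tool:
  steps:
    - {"x":0,"y":0,"z":0,"turn":0,"jaw":1}
    - {"x":0,"y":0,"z":0,"turn":0,"jaw":1}
    - {"x":0,"y":0,"z":0,"turn":0,"jaw":1}
    - {"x":0,"y":0,"z":-0.2,"turn":0,"jaw":1}
    - {"x":0,"y":0,"z":-0.6,"turn":0,"jaw":1}

```text
clock: 26.05
tcp_pos: [0.626, -0.0375, 0.1532]
orientation: [-2.27, -2.167, 0.005]
contact_force: [-0.0, -0.6, 0.0]
gripper_width: 1.004
grasp_force: 0.0
```

Emit:
servo_tool:
  steps:
    - {"x":0,"y":0,"z":-0.9,"turn":0,"jaw":1}
    - {"x":0,"y":0,"z":-0.9,"turn":0,"jaw":1}
    - {"x":0,"y":0,"z":-0.8,"turn":0,"jaw":1}
    - {"x":0,"y":0,"z":0,"turn":0,"jaw":1}
    - {"x":0,"y":0,"z":0,"turn":0,"jaw":1}

```text
clock: 26.55
tcp_pos: [0.6277, -0.0376, 0.2336]
orientation: [2.271, 2.169, 0.002]
contact_force: [0.6, -0.6, -0.7]
gripper_width: 1.005
grasp_force: 0.0
```

```bash
cat >> h.py <<'E'
def jars():
    S=[];T=snap('top');g=cv2.cvtColor(T,cv2.COLOR_BGR2GRAY)
    c=cv2.HoughCircles(cv2.resize(g[215:320,200:420],None,fx=3,fy=3,interpolation=cv2.INTER_CUBIC),cv2.HOUGH_GRADIENT,1,60,param1=60,param2=14,minRadius=25,maxRadius=34)
    hs=cv2.cvtColor(T,cv2.COLOR_BGR2HSV)
    for q in c[0]:
        p=(q[:2]+.5)/3-.5+[200,215]; print("circle",p.round(1),"r %.1f"%(q[2]/3),"sat",hs[int(p[1]),int(p[0]),1],onz('top',p,.065)[:2].round(4))
    print(vial(T,'top')); return T
E
python3 -c "
from h import *
T=jars()
go(.4455,-.303,.1,87.4)
"
```

```text
circle [381.2 284.5] r 11.1 sat 194 [ 0.3486 -0.2905]
circle [384.5 250.5] r 10.4 sat 8 [ 0.4455 -0.303 ]
circle [412.5 245.5] r 9.1 sat 86 [ 0.4585 -0.3838]
circle [241.5 256.5] r 10.0 sat 8 [0.4349 0.1092]Traceback (most recent call last):
  File "<string>", line 3, in <module>
    T=jars()
  File "h.py", line 44, in jars
    print(vial(T,'top')); return T
          ~~~~^^^^^^^^^
  File "h.py", line 31, in vial
    hull=np.zeros_like(g); c=cv2.convexHull(cv2.findNonZero(g)); cv2.fillConvexPoly(hull,c,255)
                             ~~~~~~~~~~~~~~^^^^^^^^^^^^^^^^^^^^
cv2.error: OpenCV(4.12.0) /io/opencv/modules/imgproc/src/convhull.cpp:143: error: (-215:Assertion failed) total >= 0 && (depth == CV_32F || depth == CV_32S) in function 'convexHull'
```

Emit:
servo_tool:
  steps:
    - {"x":-0.7,"y":-0.9,"z":0,"turn":0,"jaw":1}
    - {"x":-0.9,"y":-0.9,"z":0,"turn":0,"jaw":1}
    - {"x":-0.9,"y":-0.9,"z":0,"turn":0,"jaw":1}
    - {"x":-0.9,"y":-0.9,"z":0,"turn":0,"jaw":1}
    - {"x":-0.9,"y":-0.9,"z":0,"turn":0,"jaw":1}

```text
clock: 27.1
tcp_pos: [0.4844, -0.1607, 0.2312]
orientation: [-2.269, -2.168, 0.003]
contact_force: [-0.0, -1.1, -0.3]
gripper_width: 0.998
grasp_force: 0.0
```

Emit:
servo_tool:
  steps:
    - {"x":-0.95,"y":-0.6,"z":0,"turn":0,"jaw":1}
    - {"x":-0.95,"y":-0.57,"z":0.5,"turn":0,"jaw":1}
    - {"x":-0.95,"y":0,"z":0.9,"turn":0,"jaw":1}
    - {"x":-0.95,"y":0,"z":0.9,"turn":0,"jaw":1}
    - {"x":-0.95,"y":0,"z":0.5,"turn":0,"jaw":1}

```text
clock: 27.6
tcp_pos: [0.4426, -0.3008, 0.1452]
orientation: [-2.268, -2.165, 0.002]
contact_force: [0.2, -0.5, -0.1]
gripper_width: 0.998
grasp_force: 0.0
```

```bash
sed -i "s/    print(vial(T,'top')); return T/    return T/" h.py; python3 -c "
from h import *
go(.4455,-.303,.046,87.4)
jars()
"
```

```text
t27.6 tcp [ 0.4426 -0.3008  0.1452] yaw 87.3 J6 58 units [-0.08  0.12  3.31] turn -0.01 F [ 0.2 -0.5 -0.1] w 1.00 g 0
circle [241.8 256.5] r 10.0 sat 8 [0.4349 0.1082]
circle [401.5 251.2] r 9.3 sat 9 [ 0.4428 -0.3517]
circle [378.5 283.8] r 10.4 sat 192 [ 0.3506 -0.2829]
circle [380.2 249.8] r 9.2 sat 6 [ 0.4476 -0.2906]
circle [280.5 251.5] r 10.4 sat 8 [ 0.4474 -0.0037]
```

Emit:
servo_tool:
  steps:
    - {"x":-0.05,"y":0.12,"z":0.8,"turn":0,"jaw":1}
    - {"x":0,"y":0,"z":0.8,"turn":0,"jaw":1}
    - {"x":0,"y":0,"z":0.8,"turn":0,"jaw":1}
    - {"x":0,"y":0,"z":0.6,"turn":0,"jaw":1}
    - {"x":0,"y":0,"z":0.25,"turn":0,"jaw":1}

```text
clock: 28.15
tcp_pos: [0.4462, -0.301, 0.0482]
orientation: [-2.267, -2.165, 0.002]
contact_force: [-0.3, 0.8, 0.5]
gripper_width: 1.003
grasp_force: 0.0
```

Emit:
servo_tool:
  steps:
    - {"x":0,"y":0,"z":0,"turn":0,"jaw":0.2}
    - {"x":0,"y":0,"z":0,"turn":0,"jaw":0.2}
    - {"x":0,"y":0,"z":0,"turn":0,"jaw":0.2}
    - {"x":0,"y":0,"z":0,"turn":0,"jaw":0.2}
    - {"x":0,"y":0,"z":0,"turn":0,"jaw":0.2}

```text
clock: 28.65
tcp_pos: [0.449, -0.3029, 0.0521]
orientation: [2.271, 2.169, 0.001]
contact_force: [-0.6, 0.2, 0.5]
gripper_width: 0.651
grasp_force: 42.5
```

Emit:
servo_tool:
  steps:
    - {"x":0,"y":0,"z":-0.8,"turn":0,"jaw":0.2}
    - {"x":0,"y":0,"z":-1,"turn":0,"jaw":0.2}
    - {"x":0,"y":0,"z":-1,"turn":0,"jaw":0.2}
    - {"x":0,"y":0,"z":-1,"turn":0,"jaw":0.2}
    - {"x":0,"y":0,"z":-1,"turn":0,"jaw":0.2}

```text
clock: 29.15
tcp_pos: [0.4483, -0.3025, 0.1968]
orientation: [2.272, 2.17, 0.0]
contact_force: [0.6, 0.5, -1.4]
gripper_width: 0.653
grasp_force: 42.9
```

Emit:
servo_tool:
  steps:
    - {"x":0,"y":0,"z":-0.8,"turn":0,"jaw":0.2}
    - {"x":0,"y":0,"z":-0.7,"turn":0,"jaw":0.2}
    - {"x":0,"y":0,"z":0,"turn":0,"jaw":0.2}
    - {"x":0,"y":0,"z":0,"turn":0,"jaw":0.2}
    - {"x":0,"y":0,"z":0,"turn":0,"jaw":0.2}

```text
clock: 29.65
tcp_pos: [0.4478, -0.3021, 0.2388]
orientation: [-2.27, -2.168, 0.001]
contact_force: [0.0, -0.3, -1.8]
gripper_width: 0.658
grasp_force: 42.9
```

```bash
python3 -c "
from h import *
go(.6245,-.103,.24,87.4)
jars()
"
```

```text
t29.6 tcp [ 0.4478 -0.3021  0.2388] yaw 87.4 J6 59 units [ 6.9   5.58 -0.04] turn -0.00 F [ 0.  -0.3 -1.8] w 0.66 g 43
circle [381.2 284.5] r 11.1 sat 195 [ 0.3486 -0.2905]
circle [394.8 251.5] r 10.8 sat 14 [ 0.4421 -0.3326]
circle [241.8 256.5] r 10.0 sat 8 [0.4349 0.1082]
```

Emit:
servo_tool:
  steps:
    - {"x":0.6,"y":0.5,"z":0,"turn":0,"jaw":0.2}
    - {"x":0.9,"y":0.73,"z":0,"turn":0,"jaw":0.2}
    - {"x":0.9,"y":0.73,"z":0,"turn":0,"jaw":0.2}
    - {"x":0.9,"y":0.73,"z":0,"turn":0,"jaw":0.2}
    - {"x":0.9,"y":0.73,"z":0,"turn":0,"jaw":0.2}

```text
clock: 30.2
tcp_pos: [0.5569, -0.1803, 0.2387]
orientation: [-2.271, -2.168, 0.002]
contact_force: [-0.2, -0.5, -1.7]
gripper_width: 0.656
grasp_force: 42.9
```

Emit:
servo_tool:
  steps:
    - {"x":0.9,"y":0.73,"z":0,"turn":0,"jaw":0.2}
    - {"x":0.9,"y":0.73,"z":0,"turn":0,"jaw":0.2}
    - {"x":0.9,"y":0.7,"z":0,"turn":0,"jaw":0.2}
    - {"x":0,"y":0,"z":0,"turn":0,"jaw":0.2}
    - {"x":0,"y":0,"z":0,"turn":0,"jaw":0.2}

```text
clock: 30.7
tcp_pos: [0.6249, -0.1027, 0.2384]
orientation: [-2.268, -2.17, 0.004]
contact_force: [0.0, -0.7, -2.6]
gripper_width: 0.654
grasp_force: 43.1
```

```bash
python3 -c "
from h import *
go(.6245,-.103,.137,87.4)
S=snap('scene')
cv2.imwrite('pics/j2.png',cv2.convertScaleAbs(crop(S,190,150,150,130,4),alpha=1.5))
"
```

```text
t30.7 tcp [ 0.6249 -0.1027  0.2384] yaw 87.5 J6 83 units [-0.01 -0.    3.38] turn 0.01 F [ 0.  -0.7 -2.6] w 0.65 g 43
```

View pics/j2.png

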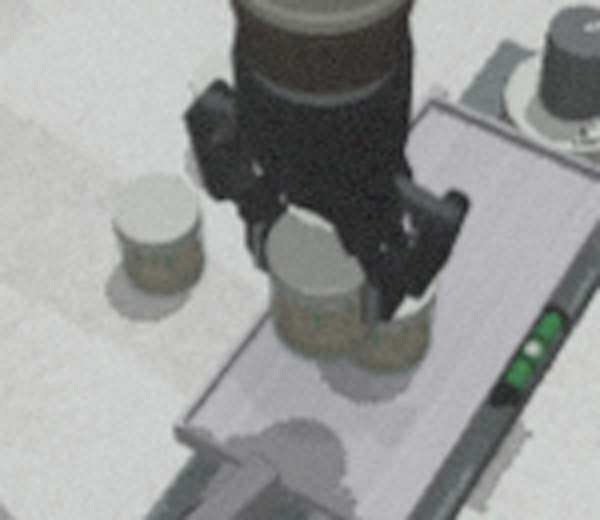

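The first jar stands on the deck (about (400,330)). The held jar is upright, and the bubble is centred at (532,348). I lower the held jar.

Emit:
servo_tool:
  steps:
    - {"x":0,"y":0,"z":0.8,"turn":0,"jaw":0.2}
    - {"x":0,"y":0,"z":0.9,"turn":0,"jaw":0.2}
    - {"x":0,"y":0,"z":0.9,"turn":0,"jaw":0.2}
    - {"x":0,"y":0,"z":0.5,"turn":0,"jaw":0.2}
    - {"x":0,"y":0,"z":0.1,"turn":0,"jaw":0.2}

```text
clock: 31.25
tcp_pos: [0.6225, -0.1046, 0.1415]
orientation: [-2.271, -2.164, 0.006]
contact_force: [-0.3, 0.9, -0.8]
gripper_width: 0.652
grasp_force: 43.1
```

Emit:
servo_tool:
  steps:
    - {"x":0,"y":0,"z":0.08,"turn":0,"jaw":0.2}
    - {"x":0,"y":0,"z":0.05,"turn":0,"jaw":0.2}
    - {"x":0,"y":0,"z":0,"turn":0,"jaw":0.2}
    - {"x":0,"y":0,"z":0,"turn":0,"jaw":0.2}
    - {"x":0,"y":0,"z":0,"turn":0,"jaw":0.2}

```text
clock: 31.75
tcp_pos: [0.6256, -0.1036, 0.1413]
orientation: [2.271, 2.169, 0.001]
contact_force: [0.3, 0.2, -0.8]
gripper_width: 0.65
grasp_force: 43.1
```

Emit:
servo_tool:
  steps:
    - {"x":0,"y":0,"z":0.05,"turn":0,"jaw":0.2}
    - {"x":0,"y":0,"z":0,"turn":0,"jaw":0.2}
    - {"x":0,"y":0,"z":0,"turn":0,"jaw":0.2}
    - {"x":0,"y":0,"z":0,"turn":0,"jaw":0.2}
    - {"x":0,"y":0,"z":0,"turn":0,"jaw":0.2}

```text
clock: 32.25
tcp_pos: [0.6252, -0.1035, 0.139]
orientation: [-2.272, -2.17, 0.0]
contact_force: [0.1, -0.4, -1.3]
gripper_width: 0.655
grasp_force: 43.1
```

Emit:
servo_tool:
  steps:
    - {"x":0,"y":0,"z":0.05,"turn":0,"jaw":0.2}
    - {"x":0,"y":0,"z":0.03,"turn":0,"jaw":0.2}
    - {"x":0,"y":0,"z":0,"turn":0,"jaw":0.2}
    - {"x":0,"y":0,"z":0,"turn":0,"jaw":0.2}
    - {"x":0,"y":0,"z":0,"turn":0,"jaw":0.2}

```text
clock: 32.75
tcp_pos: [0.6254, -0.1035, 0.1375]
orientation: [2.271, 2.169, 0.001]
contact_force: [-1.0, 0.0, 6.0]
gripper_width: 0.655
grasp_force: 43.3
```

Emit:
servo_tool:
  steps:
    - {"x":0,"y":0,"z":0,"turn":0,"jaw":1}
    - {"x":0,"y":0,"z":0,"turn":0,"jaw":1}
    - {"x":0,"y":0,"z":0,"turn":0,"jaw":1}
    - {"x":0,"y":0,"z":-0.2,"turn":0,"jaw":1}
    - {"x":0,"y":0,"z":-0.6,"turn":0,"jaw":1}

```text
clock: 33.25
tcp_pos: [0.6238, -0.1034, 0.1587]
orientation: [-2.269, -2.167, 0.005]
contact_force: [-0.7, 0.3, -1.1]
gripper_width: 1.002
grasp_force: 0.0
```

Emit:
servo_tool:
  steps:
    - {"x":0,"y":0,"z":-0.9,"turn":0,"jaw":1}
    - {"x":0,"y":0,"z":-0.9,"turn":0,"jaw":1}
    - {"x":0,"y":0,"z":-0.6,"turn":0,"jaw":1}
    - {"x":0.4,"y":-0.8,"z":0,"turn":0,"jaw":1}
    - {"x":0.45,"y":-0.9,"z":0,"turn":0,"jaw":1}

```text
clock: 33.75
tcp_pos: [0.5761, -0.0759, 0.2335]
orientation: [2.271, 2.167, 0.003]
contact_force: [-0.2, 0.0, 0.4]
gripper_width: 0.996
grasp_force: 0.0
```

Emit:
servo_tool:
  steps:
    - {"x":0.45,"y":-0.9,"z":0,"turn":0,"jaw":1}
    - {"x":0.45,"y":-0.9,"z":0,"turn":0,"jaw":1}
    - {"x":0.45,"y":-0.9,"z":0,"turn":0,"jaw":1}
    - {"x":0.45,"y":-0.9,"z":0,"turn":0,"jaw":1}
    - {"x":0.3,"y":-0.78,"z":0,"turn":0,"jaw":1}

```text
clock: 34.25
tcp_pos: [0.4458, -0.006, 0.233]
orientation: [2.271, 2.17, 0.001]
contact_force: [0.9, 1.0, -0.3]
gripper_width: 1.001
grasp_force: 0.0
```

```bash
python3 -c "
from h import *
go(.4474,-.0067,.05,87.4)
jars(); S=snap('scene'); cv2.imwrite('pics/s5.png',S)
g=cv2.cvtColor(S,cv2.COLOR_BGR2GRAY)
"
```

```text
t34.2 tcp [ 0.4458 -0.006   0.233 ] yaw 87.4 J6 92 units [-0.02  0.05  6.1 ] turn -0.00 F [ 0.9  1.  -0.3] w 1.00 g 0
circle [381.2 284.5] r 11.1 sat 192 [ 0.3486 -0.2905]
circle [412.8 245.5] r 9.2 sat 87 [ 0.4585 -0.3848]
circle [241.8 256.5] r 10.0 sat 10 [0.4349 0.1082]
```

View pics/s5.png

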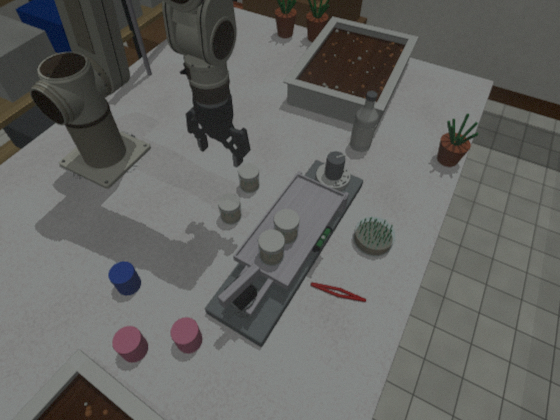

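Two jars stand upright on the deck at (271,244) and (287,224), the knob is on its shaft at (246,296), and two jars remain at (229,206) and (248,177). I descend on jar B.

Emit:
servo_tool:
  steps:
    - {"x":0,"y":0.05,"z":0.9,"turn":0,"jaw":1}
    - {"x":0,"y":0,"z":0.9,"turn":0,"jaw":1}
    - {"x":0,"y":0,"z":0.9,"turn":0,"jaw":1}
    - {"x":0,"y":0,"z":0.9,"turn":0,"jaw":1}
    - {"x":0,"y":0,"z":0.9,"turn":0,"jaw":1}

```text
clock: 34.85
tcp_pos: [0.4498, -0.0071, 0.097]
orientation: [2.271, 2.169, 0.002]
contact_force: [1.6, 0.2, -0.3]
gripper_width: 1.006
grasp_force: 0.0
```

Emit:
servo_tool:
  steps:
    - {"x":0,"y":0,"z":0.9,"turn":0,"jaw":1}
    - {"x":0,"y":0,"z":0.6,"turn":0,"jaw":1}
    - {"x":0,"y":0,"z":0.1,"turn":0,"jaw":1}
    - {"x":0,"y":0,"z":0,"turn":0,"jaw":1}
    - {"x":0,"y":0,"z":0,"turn":0,"jaw":1}

```text
clock: 35.35
tcp_pos: [0.4499, -0.007, 0.0506]
orientation: [2.271, 2.169, 0.002]
contact_force: [0.5, 0.2, 0.6]
gripper_width: 1.0
grasp_force: 0.0
```

Emit:
servo_tool:
  steps:
    - {"x":0,"y":0,"z":0,"turn":0,"jaw":0.2}
    - {"x":0,"y":0,"z":0,"turn":0,"jaw":0.2}
    - {"x":0,"y":0,"z":0,"turn":0,"jaw":0.2}
    - {"x":0,"y":0,"z":0,"turn":0,"jaw":0.2}
    - {"x":0,"y":0,"z":0,"turn":0,"jaw":0.2}

```text
clock: 35.85
tcp_pos: [0.4493, -0.0068, 0.0507]
orientation: [2.271, 2.169, 0.002]
contact_force: [-1.4, -0.5, 5.7]
gripper_width: 0.652
grasp_force: 41.5
```

Emit:
servo_tool:
  steps:
    - {"x":0,"y":0,"z":-0.8,"turn":0,"jaw":0.2}
    - {"x":0,"y":0,"z":-1,"turn":0,"jaw":0.2}
    - {"x":0,"y":0,"z":-1,"turn":0,"jaw":0.2}
    - {"x":0,"y":0,"z":-1,"turn":0,"jaw":0.2}
    - {"x":0,"y":0,"z":-1,"turn":0,"jaw":0.2}

```text
clock: 36.35
tcp_pos: [0.4482, -0.0068, 0.1949]
orientation: [-2.272, -2.17, 0.0]
contact_force: [-0.1, 0.4, -2.3]
gripper_width: 0.655
grasp_force: 43.1
```

Emit:
servo_tool:
  steps:
    - {"x":0,"y":0,"z":-0.8,"turn":0,"jaw":0.2}
    - {"x":0,"y":0,"z":-0.7,"turn":0,"jaw":0.2}
    - {"x":0,"y":0,"z":0,"turn":0,"jaw":0.2}
    - {"x":0,"y":0,"z":0,"turn":0,"jaw":0.2}
    - {"x":0,"y":0,"z":0,"turn":0,"jaw":0.2}

```text
clock: 36.85
tcp_pos: [0.4476, -0.0068, 0.2371]
orientation: [-2.271, -2.168, 0.003]
contact_force: [-0.4, 0.3, -1.6]
gripper_width: 0.651
grasp_force: 43.1
```

```bash
python3 -c "
from h import *
go(.6305,.029,.24,87.4)
"
```

```text
t36.9 tcp [ 0.4476 -0.0068  0.2371] yaw 87.4 J6 92 units [ 1.47  6.03 -0.11] turn -0.00 F [-0.4  0.3 -1.6] w 0.65 g 43
```

Emit:
servo_tool:
  steps:
    - {"x":0.16,"y":0.65,"z":0,"turn":0,"jaw":0.2}
    - {"x":0.22,"y":0.9,"z":0,"turn":0,"jaw":0.2}
    - {"x":0.22,"y":0.9,"z":0,"turn":0,"jaw":0.2}
    - {"x":0.22,"y":0.9,"z":0,"turn":0,"jaw":0.2}
    - {"x":0.22,"y":0.9,"z":0,"turn":0,"jaw":0.2}

```text
clock: 37.35
tcp_pos: [0.5776, 0.0187, 0.2365]
orientation: [-2.27, -2.168, 0.004]
contact_force: [0.2, 0.1, -1.6]
gripper_width: 0.654
grasp_force: 43.1
```

Emit:
servo_tool:
  steps:
    - {"x":0.22,"y":0.9,"z":0,"turn":0,"jaw":0.2}
    - {"x":0.21,"y":0.88,"z":0,"turn":0,"jaw":0.2}
    - {"x":0,"y":0,"z":0,"turn":0,"jaw":0.2}
    - {"x":0,"y":0,"z":0,"turn":0,"jaw":0.2}
    - {"x":0,"y":0,"z":0,"turn":0,"jaw":0.2}

```text
clock: 37.85
tcp_pos: [0.6301, 0.0287, 0.2374]
orientation: [-2.271, -2.168, 0.004]
contact_force: [0.0, 0.6, -1.8]
gripper_width: 0.658
grasp_force: 43.3
```

Emit:
servo_tool:
  steps:
    - {"x":0,"y":0,"z":0.8,"turn":0,"jaw":0.2}
    - {"x":0,"y":0,"z":0.9,"turn":0,"jaw":0.2}
    - {"x":0,"y":0,"z":0.9,"turn":0,"jaw":0.2}
    - {"x":0,"y":0,"z":0.5,"turn":0,"jaw":0.2}
    - {"x":0,"y":0,"z":0.1,"turn":0,"jaw":0.2}

```text
clock: 38.35
tcp_pos: [0.6286, 0.0285, 0.1404]
orientation: [-2.27, -2.167, 0.006]
contact_force: [-0.6, 0.3, -2.0]
gripper_width: 0.658
grasp_force: 43.3
```

Emit:
servo_tool:
  steps:
    - {"x":0,"y":0,"z":0.05,"turn":0,"jaw":0.2}
    - {"x":0,"y":0,"z":0,"turn":0,"jaw":0.2}
    - {"x":0,"y":0,"z":0,"turn":0,"jaw":0.2}
    - {"x":0,"y":0,"z":0,"turn":0,"jaw":0.2}
    - {"x":0,"y":0,"z":0,"turn":0,"jaw":0.2}

```text
clock: 38.85
tcp_pos: [0.6317, 0.0289, 0.1419]
orientation: [2.271, 2.169, 0.002]
contact_force: [0.3, 1.8, -1.5]
gripper_width: 0.654
grasp_force: 43.3
```

```bash
python3 -c "
from h import *
go(.6305,.029,.1357,87.4)
"
```

```text
t38.9 tcp [0.6317 0.0289 0.1419] yaw 87.4 J6 95 units [ 0.   -0.04  0.2 ] turn -0.00 F [ 0.3  1.8 -1.5] w 0.65 g 43
```

Emit:
servo_tool:
  steps:
    - {"x":0,"y":0,"z":0.07,"turn":0,"jaw":0.2}
    - {"x":0,"y":0,"z":0.07,"turn":0,"jaw":0.2}
    - {"x":0,"y":0,"z":0.04,"turn":0,"jaw":0.2}
    - {"x":0,"y":0,"z":0,"turn":0,"jaw":0.2}
    - {"x":0,"y":0,"z":0,"turn":0,"jaw":0.2}

```text
clock: 39.35
tcp_pos: [0.6313, 0.029, 0.1361]
orientation: [2.272, 2.17, 0.0]
contact_force: [-2.7, -0.0, 2.6]
gripper_width: 0.654
grasp_force: 43.5
```

Emit:
servo_tool:
  steps:
    - {"x":0,"y":0,"z":0.03,"turn":0,"jaw":0.2}
    - {"x":0,"y":0,"z":0,"turn":0,"jaw":0.2}
    - {"x":0,"y":0,"z":0,"turn":0,"jaw":0.2}
    - {"x":0,"y":0,"z":0,"turn":0,"jaw":0.2}
    - {"x":0,"y":0,"z":0,"turn":0,"jaw":0.2}

```text
clock: 39.85
tcp_pos: [0.6313, 0.029, 0.136]
orientation: [2.272, 2.17, 0.001]
contact_force: [-3.7, -0.2, 6.2]
gripper_width: 0.655
grasp_force: 43.8
```

Emit:
servo_tool:
  steps:
    - {"x":0,"y":0,"z":0,"turn":0,"jaw":1}
    - {"x":0,"y":0,"z":0,"turn":0,"jaw":1}
    - {"x":0,"y":0,"z":0,"turn":0,"jaw":1}
    - {"x":0,"y":0,"z":-0.2,"turn":0,"jaw":1}
    - {"x":0,"y":0,"z":-0.6,"turn":0,"jaw":1}

```text
clock: 40.35
tcp_pos: [0.63, 0.0288, 0.157]
orientation: [-2.27, -2.168, 0.006]
contact_force: [0.3, 0.5, -0.4]
gripper_width: 1.0
grasp_force: 0.0
```

Emit:
servo_tool:
  steps:
    - {"x":0,"y":0,"z":-0.9,"turn":0,"jaw":1}
    - {"x":0,"y":0,"z":-0.9,"turn":0,"jaw":1}
    - {"x":0,"y":0,"z":-0.6,"turn":0,"jaw":1}
    - {"x":0.3,"y":-0.8,"z":0,"turn":0,"jaw":1}
    - {"x":0.3,"y":-0.9,"z":0,"turn":0,"jaw":1}

```text
clock: 40.85
tcp_pos: [0.5819, 0.0492, 0.2318]
orientation: [2.272, 2.168, 0.003]
contact_force: [-0.3, 0.1, -0.0]
gripper_width: 0.998
grasp_force: 0.0
```

Emit:
servo_tool:
  steps:
    - {"x":0.35,"y":-1,"z":0,"turn":0,"jaw":1}
    - {"x":0.35,"y":-1,"z":0,"turn":0,"jaw":1}
    - {"x":0.35,"y":-1,"z":0,"turn":0,"jaw":1}
    - {"x":0.35,"y":-1,"z":0,"turn":0,"jaw":1}
    - {"x":0.32,"y":-0.9,"z":0,"turn":0,"jaw":1}

```text
clock: 41.35
tcp_pos: [0.4354, 0.1079, 0.2312]
orientation: [2.272, 2.17, 0.001]
contact_force: [0.2, -0.1, 0.8]
gripper_width: 1.002
grasp_force: 0.0
```

```bash
python3 -c "
from h import *
go(.437,.1075,.05,87.4)
jars(); S=snap('scene'); g=cv2.cvtColor(S,cv2.COLOR_BGR2GRAY)
A=cv2.cvtColor(cv2.imread('pics/s5.png'),cv2.COLOR_BGR2GRAY)
t=A[166:192,236:262]; r=cv2.matchTemplate(g[140:220,210:290],t,cv2.TM_CCOEFF_NORMED); print(cv2.minMaxLoc(r),'same place = (26,26)')
print(vial(S,'scene'))
"
```

```text
t41.4 tcp [0.4354 0.1079 0.2312] yaw 87.4 J6 107 units [-0.01  0.05  6.04] turn -0.00 F [ 0.2 -0.1  0.8] w 1.00 g 0
circle [381.2 284.5] r 11.1 sat 199 [ 0.3486 -0.2905]
circle [242.2 255.8] r 9.3 sat 20 [0.4368 0.1072]
circle [412.8 245.5] r 9.0 sat 86 [ 0.4585 -0.3848]
(-0.5515316724777222, 0.981102705001831, (28, 41), (26, 26)) same place = (26,26)
(257, np.float64(-0.002))
```

Jar A is in place, and the deck is still level.

Emit:
servo_tool:
  steps:
    - {"x":0,"y":0,"z":0.9,"turn":0,"jaw":1}
    - {"x":0,"y":0,"z":0.9,"turn":0,"jaw":1}
    - {"x":0,"y":0,"z":0.9,"turn":0,"jaw":1}
    - {"x":0,"y":0,"z":0.9,"turn":0,"jaw":1}
    - {"x":0,"y":0,"z":0.9,"turn":0,"jaw":1}

```text
clock: 41.95
tcp_pos: [0.438, 0.1074, 0.0952]
orientation: [2.272, 2.169, 0.002]
contact_force: [0.0, -0.2, 0.4]
gripper_width: 0.997
grasp_force: 0.0
```

Emit:
servo_tool:
  steps:
    - {"x":0,"y":0,"z":0.9,"turn":0,"jaw":1}
    - {"x":0,"y":0,"z":0.55,"turn":0,"jaw":1}
    - {"x":0,"y":0,"z":0.1,"turn":0,"jaw":1}
    - {"x":0,"y":0,"z":0,"turn":0,"jaw":1}
    - {"x":0,"y":0,"z":0,"turn":0,"jaw":1}

```text
clock: 42.45
tcp_pos: [0.4381, 0.1077, 0.0503]
orientation: [2.271, 2.169, 0.003]
contact_force: [0.1, 0.3, -0.1]
gripper_width: 0.996
grasp_force: 0.0
```

Emit:
servo_tool:
  steps:
    - {"x":0,"y":0,"z":0,"turn":0,"jaw":0.2}
    - {"x":0,"y":0,"z":0,"turn":0,"jaw":0.2}
    - {"x":0,"y":0,"z":0,"turn":0,"jaw":0.2}
    - {"x":0,"y":0,"z":0,"turn":0,"jaw":0.2}
    - {"x":0,"y":0,"z":0,"turn":0,"jaw":0.2}

```text
clock: 42.95
tcp_pos: [0.4375, 0.1077, 0.0504]
orientation: [2.271, 2.169, 0.003]
contact_force: [-1.0, -1.5, 6.4]
gripper_width: 0.655
grasp_force: 41.5
```

Emit:
servo_tool:
  steps:
    - {"x":0,"y":0,"z":-0.8,"turn":0,"jaw":0.2}
    - {"x":0,"y":0,"z":-1,"turn":0,"jaw":0.2}
    - {"x":0,"y":0,"z":-1,"turn":0,"jaw":0.2}
    - {"x":0,"y":0,"z":-1,"turn":0,"jaw":0.2}
    - {"x":0,"y":0,"z":-1,"turn":0,"jaw":0.2}

```text
clock: 43.45
tcp_pos: [0.4363, 0.1075, 0.1945]
orientation: [-2.272, -2.17, 0.0]
contact_force: [0.8, 1.3, -0.7]
gripper_width: 0.652
grasp_force: 43.0
```

Emit:
servo_tool:
  steps:
    - {"x":0,"y":0,"z":-0.8,"turn":0,"jaw":0.2}
    - {"x":0,"y":0,"z":-0.7,"turn":0,"jaw":0.2}
    - {"x":0,"y":0,"z":0,"turn":0,"jaw":0.2}
    - {"x":0,"y":0,"z":0,"turn":0,"jaw":0.2}
    - {"x":0,"y":0,"z":0,"turn":0,"jaw":0.2}

```text
clock: 43.95
tcp_pos: [0.4358, 0.1073, 0.2369]
orientation: [-2.271, -2.169, 0.004]
contact_force: [-0.5, 0.1, -1.9]
gripper_width: 0.652
grasp_force: 43.0
```

```bash
python3 -c "
from h import *
go(.6335,.095,.24,87.4)
"
```

```text
t44.0 tcp [0.4358 0.1073 0.2369] yaw 87.4 J6 106 units [-0.11  6.6  -0.12] turn -0.00 F [-0.5  0.1 -1.9] w 0.65 g 43
```

Emit:
servo_tool:
  steps:
    - {"x":-0.01,"y":0.6,"z":0,"turn":0,"jaw":0.2}
    - {"x":-0.02,"y":0.9,"z":0,"turn":0,"jaw":0.2}
    - {"x":-0.02,"y":0.9,"z":0,"turn":0,"jaw":0.2}
    - {"x":-0.02,"y":0.9,"z":0,"turn":0,"jaw":0.2}
    - {"x":-0.02,"y":0.9,"z":0,"turn":0,"jaw":0.2}

```text
clock: 44.45
tcp_pos: [0.5627, 0.0988, 0.2363]
orientation: [-2.271, -2.168, 0.004]
contact_force: [-0.4, 0.1, -2.1]
gripper_width: 0.653
grasp_force: 43.0
```

Emit:
servo_tool:
  steps:
    - {"x":-0.02,"y":0.9,"z":0,"turn":0,"jaw":0.2}
    - {"x":0,"y":0.9,"z":0,"turn":0,"jaw":0.2}
    - {"x":0,"y":0.6,"z":0,"turn":0,"jaw":0.2}
    - {"x":0,"y":0,"z":0,"turn":0,"jaw":0.2}
    - {"x":0,"y":0,"z":0,"turn":0,"jaw":0.2}

```text
clock: 44.95
tcp_pos: [0.6335, 0.095, 0.2361]
orientation: [-2.27, -2.168, 0.005]
contact_force: [0.4, 1.1, -1.4]
gripper_width: 0.653
grasp_force: 43.1
```

Emit:
servo_tool:
  steps:
    - {"x":0,"y":0,"z":0.8,"turn":0,"jaw":0.2}
    - {"x":0,"y":0,"z":0.9,"turn":0,"jaw":0.2}
    - {"x":0,"y":0,"z":0.9,"turn":0,"jaw":0.2}
    - {"x":0,"y":0,"z":0.5,"turn":0,"jaw":0.2}
    - {"x":0,"y":0,"z":0.1,"turn":0,"jaw":0.2}

```text
clock: 45.45
tcp_pos: [0.6312, 0.095, 0.1394]
orientation: [-2.269, -2.168, 0.008]
contact_force: [0.6, -0.2, -1.5]
gripper_width: 0.659
grasp_force: 43.1
```

Emit:
servo_tool:
  steps:
    - {"x":0,"y":0,"z":0.05,"turn":0,"jaw":0.2}
    - {"x":0,"y":0,"z":0,"turn":0,"jaw":0.2}
    - {"x":0,"y":0,"z":0,"turn":0,"jaw":0.2}
    - {"x":0,"y":0,"z":0,"turn":0,"jaw":0.2}
    - {"x":0,"y":0,"z":0,"turn":0,"jaw":0.2}

```text
clock: 45.95
tcp_pos: [0.6348, 0.0952, 0.1416]
orientation: [2.271, 2.169, 0.002]
contact_force: [0.1, -0.1, -1.2]
gripper_width: 0.657
grasp_force: 43.1
```

```bash
python3 -c "
from h import *
go(.6335,.095,.1354,87.4)
"
```

```text
t46.0 tcp [0.6348 0.0952 0.1416] yaw 87.4 J6 101 units [-0.01 -0.04  0.21] turn -0.00 F [ 0.1 -0.1 -1.2] w 0.66 g 43
```

Emit:
servo_tool:
  steps:
    - {"x":0,"y":0,"z":0.07,"turn":0,"jaw":0.2}
    - {"x":0,"y":0,"z":0.07,"turn":0,"jaw":0.2}
    - {"x":0,"y":0,"z":0.04,"turn":0,"jaw":0.2}
    - {"x":0,"y":0,"z":0,"turn":0,"jaw":0.2}
    - {"x":0,"y":0,"z":0,"turn":0,"jaw":0.2}

```text
clock: 46.45
tcp_pos: [0.6343, 0.0952, 0.1357]
orientation: [-2.272, -2.17, -0.0]
contact_force: [-1.4, 0.1, 2.0]
gripper_width: 0.657
grasp_force: 43.2
```

Emit:
servo_tool:
  steps:
    - {"x":0,"y":0,"z":0.03,"turn":0,"jaw":0.2}
    - {"x":0,"y":0,"z":0,"turn":0,"jaw":0.2}
    - {"x":0,"y":0,"z":0,"turn":0,"jaw":0.2}
    - {"x":0,"y":0,"z":0,"turn":0,"jaw":0.2}
    - {"x":0,"y":0,"z":0,"turn":0,"jaw":0.2}

```text
clock: 46.95
tcp_pos: [0.6343, 0.0952, 0.1356]
orientation: [2.272, 2.17, 0.001]
contact_force: [-3.7, -0.4, 6.4]
gripper_width: 0.654
grasp_force: 43.5
```

Emit:
servo_tool:
  steps:
    - {"x":0,"y":0,"z":0,"turn":0,"jaw":1}
    - {"x":0,"y":0,"z":0,"turn":0,"jaw":1}
    - {"x":0,"y":0,"z":0,"turn":0,"jaw":1}
    - {"x":0,"y":0,"z":-0.2,"turn":0,"jaw":1}
    - {"x":0,"y":0,"z":-0.6,"turn":0,"jaw":1}

```text
clock: 47.45
tcp_pos: [0.633, 0.0949, 0.1566]
orientation: [-2.27, -2.168, 0.006]
contact_force: [-1.3, 0.2, -1.0]
gripper_width: 0.999
grasp_force: 0.0
```

Emit:
servo_tool:
  steps:
    - {"x":0,"y":0,"z":-0.9,"turn":0,"jaw":1}
    - {"x":0,"y":0,"z":-0.9,"turn":0,"jaw":1}
    - {"x":0,"y":0,"z":-0.6,"turn":0,"jaw":1}
    - {"x":0.7,"y":0,"z":0,"turn":0,"jaw":1}
    - {"x":0.85,"y":0,"z":0,"turn":0,"jaw":1}

```text
clock: 47.95
tcp_pos: [0.6374, 0.1411, 0.2324]
orientation: [2.273, 2.166, 0.004]
contact_force: [0.1, 0.5, -0.2]
gripper_width: 0.998
grasp_force: 0.0
```

Emit:
servo_tool:
  steps:
    - {"x":0.85,"y":0,"z":0,"turn":0,"jaw":1}
    - {"x":0.85,"y":0,"z":0,"turn":0,"jaw":1}
    - {"x":0.85,"y":0,"z":0,"turn":0,"jaw":1}
    - {"x":0,"y":0,"z":0,"turn":-0.9,"jaw":1}
    - {"x":0,"y":0,"z":0,"turn":-1,"jaw":1}

```text
clock: 48.45
tcp_pos: [0.6399, 0.2194, 0.2305]
orientation: [1.931, 2.478, -0.0]
contact_force: [-0.6, -0.4, 0.0]
gripper_width: 0.996
grasp_force: 0.0
```

Emit:
servo_tool:
  steps:
    - {"x":0,"y":0,"z":0,"turn":-1,"jaw":1}
    - {"x":0,"y":0,"z":0,"turn":-1,"jaw":1}
    - {"x":0,"y":0,"z":0,"turn":-1,"jaw":1}
    - {"x":0,"y":0,"z":0,"turn":-1,"jaw":1}
    - {"x":0,"y":0,"z":0,"turn":-1,"jaw":1}

```text
clock: 48.95
tcp_pos: [0.6401, 0.218, 0.2308]
orientation: [0.892, 3.012, 0.0]
contact_force: [-0.3, -0.1, 0.1]
gripper_width: 1.003
grasp_force: 0.0
```

```bash
python3 -c "
from h import *
go(.640,.2185,.095,147)
S=snap('scene');print(vial(S,'scene'))
"
```

```text
t49.0 tcp [0.6401 0.218  0.2308] yaw 147.0 J6 52 units [0.01 0.01 4.53] turn 0.00 F [-0.3 -0.1  0.1] w 1.00 g 0
(243, np.float64(0.0))
```

Emit:
servo_tool:
  steps:
    - {"x":0,"y":0,"z":0.8,"turn":0,"jaw":1}
    - {"x":0,"y":0,"z":0.9,"turn":0,"jaw":1}
    - {"x":0,"y":0,"z":0.9,"turn":0,"jaw":1}
    - {"x":0,"y":0,"z":0.8,"turn":0,"jaw":1}
    - {"x":0,"y":0,"z":0.6,"turn":0,"jaw":1}

```text
clock: 49.5
tcp_pos: [0.6394, 0.2178, 0.1087]
orientation: [-0.905, -3.007, 0.002]
contact_force: [0.4, 0.3, -0.2]
gripper_width: 1.0
grasp_force: 0.0
```

Emit:
servo_tool:
  steps:
    - {"x":0,"y":0,"z":0.5,"turn":0,"jaw":1}
    - {"x":0,"y":0,"z":0,"turn":0,"jaw":1}
    - {"x":0,"y":0,"z":0,"turn":0,"jaw":0.8}
    - {"x":0,"y":0,"z":0,"turn":0,"jaw":0.6}
    - {"x":0,"y":0,"z":0,"turn":0,"jaw":0.3}
  newtons: 50

```text
clock: 50.0
tcp_pos: [0.6401, 0.2168, 0.0976]
orientation: [0.902, 3.008, -0.003]
contact_force: [-0.2, -0.3, -1.4]
gripper_width: 0.548
grasp_force: 51.8
```

Emit:
servo_tool:
  steps:
    - {"x":0,"y":0,"z":0,"turn":0,"jaw":0.2}
    - {"x":0,"y":0,"z":0,"turn":0,"jaw":0.2}
    - {"x":0,"y":0,"z":0,"turn":0,"jaw":0.2}
    - {"x":0,"y":0,"z":0,"turn":0,"jaw":0.2}
    - {"x":0,"y":0,"z":0,"turn":0,"jaw":0.2}

```text
clock: 50.5
tcp_pos: [0.6401, 0.2169, 0.0975]
orientation: [0.903, 3.008, -0.002]
contact_force: [-4.4, -4.2, 6.1]
gripper_width: 0.546
grasp_force: 52.4
```

Emit:
servo_tool:
  steps:
    - {"x":0,"y":0,"z":0,"turn":0.8,"jaw":0.2}
    - {"x":0,"y":0,"z":0,"turn":0.8,"jaw":0.2}
    - {"x":0,"y":0,"z":0,"turn":0.8,"jaw":0.2}
    - {"x":0,"y":0,"z":0,"turn":0.8,"jaw":0.2}
    - {"x":0,"y":0,"z":0,"turn":0.8,"jaw":0.2}

```text
clock: 51.0
tcp_pos: [0.6396, 0.2164, 0.0975]
orientation: [1.758, 2.602, -0.003]
contact_force: [-5.2, -6.2, 7.2]
gripper_width: 0.55
grasp_force: 52.5
```

Emit:
servo_tool:
  steps:
    - {"x":0,"y":0,"z":0,"turn":0.8,"jaw":0.2}
    - {"x":0,"y":0,"z":0,"turn":0.8,"jaw":0.2}
    - {"x":0,"y":0,"z":0,"turn":0.8,"jaw":0.2}
    - {"x":0,"y":0,"z":0,"turn":0.8,"jaw":0.2}
    - {"x":0,"y":0,"z":0,"turn":0.8,"jaw":0.2}

```text
clock: 51.5
tcp_pos: [0.6388, 0.2163, 0.0975]
orientation: [2.448, 1.967, -0.005]
contact_force: [-6.6, -6.9, 7.8]
gripper_width: 0.55
grasp_force: 52.6
```

Emit:
servo_tool:
  steps:
    - {"x":0,"y":0,"z":0,"turn":0,"jaw":0.2}
    - {"x":0,"y":0,"z":0,"turn":0,"jaw":0.2}
    - {"x":0,"y":0,"z":0,"turn":0,"jaw":1}
    - {"x":0,"y":0,"z":0,"turn":0,"jaw":1}
    - {"x":0,"y":0,"z":0,"turn":0,"jaw":1}

```text
clock: 52.0
tcp_pos: [0.6406, 0.2184, 0.0959]
orientation: [2.443, 1.975, 0.002]
contact_force: [0.5, 0.0, 0.1]
gripper_width: 0.996
grasp_force: 0.0
```

```bash
python3 -c "
from h import *
go(.640,.2185,.23,147)
"
```

```text
t52.0 tcp [0.6406 0.2184 0.0959] yaw 77.9 J6 121 units [ 0.   -0.01 -4.47] turn -8.04 F [0.5 0.  0.1] w 1.00 g 0
```

Now I rise, back away from the cameras' view, and look.

Emit:
servo_tool:
  steps:
    - {"x":0,"y":0,"z":-0.5,"turn":0,"jaw":1}
    - {"x":0,"y":0,"z":-0.9,"turn":0,"jaw":1}
    - {"x":0,"y":0,"z":-0.9,"turn":0,"jaw":1}
    - {"x":0,"y":0,"z":-0.9,"turn":0,"jaw":1}
    - {"x":0,"y":0,"z":-0.9,"turn":0,"jaw":1}

```text
clock: 52.5
tcp_pos: [0.6402, 0.2184, 0.2196]
orientation: [2.443, 1.975, 0.001]
contact_force: [-0.8, 0.1, -0.2]
gripper_width: 1.001
grasp_force: 0.0
```

Emit:
servo_tool:
  steps:
    - {"x":0,"y":-0.9,"z":0,"turn":0,"jaw":1}
    - {"x":0,"y":-0.9,"z":0,"turn":0,"jaw":1}
    - {"x":0,"y":-0.9,"z":0,"turn":0,"jaw":1}
    - {"x":0,"y":-0.9,"z":0,"turn":0,"jaw":1}
    - {"x":0,"y":-0.9,"z":0,"turn":0,"jaw":1}

```text
clock: 53.0
tcp_pos: [0.5072, 0.2468, 0.2186]
orientation: [-2.443, -1.975, -0.001]
contact_force: [-0.8, 0.5, 0.5]
gripper_width: 1.002
grasp_force: 0.0
```

Emit:
servo_tool:
  steps:
    - {"x":0,"y":-0.9,"z":0,"turn":0,"jaw":1}
    - {"x":0,"y":-0.9,"z":0,"turn":0,"jaw":1}
    - {"x":0,"y":-0.9,"z":0,"turn":0,"jaw":1}
    - {"x":0,"y":0,"z":0,"turn":0,"jaw":1}
    - {"x":0,"y":0,"z":0,"turn":0,"jaw":1}

```text
clock: 53.5
tcp_pos: [0.429, 0.2638, 0.219]
orientation: [2.442, 1.976, 0.003]
contact_force: [-0.3, -1.2, 0.1]
gripper_width: 1.001
grasp_force: 0.0
```

```bash
python3 -c "
from h import *
T,S=snap('top'),snap('scene')
print(vial(T,'top'),vial(S,'scene'))
c=crop(T,185,150,190,75,4)
d=np.zeros((300,760,3),np.uint8); d[:,:380]=crop(S,205,150,152,120,2.5)[:300,:380]; d[:,380:]=crop(T,188,166,38,30,10)
cv2.imwrite('pics/fin.png',cv2.convertScaleAbs(np.vstack([c,d]),alpha=1.5))
# knob bar top centre check: bright bar in top view
cv2.imwrite('pics/topf.png',T);cv2.imwrite('pics/scenef.png',S)
"
```

```text
(133, np.float64(-0.003)) (246, np.float64(0.002))
```

View pics/fin.png

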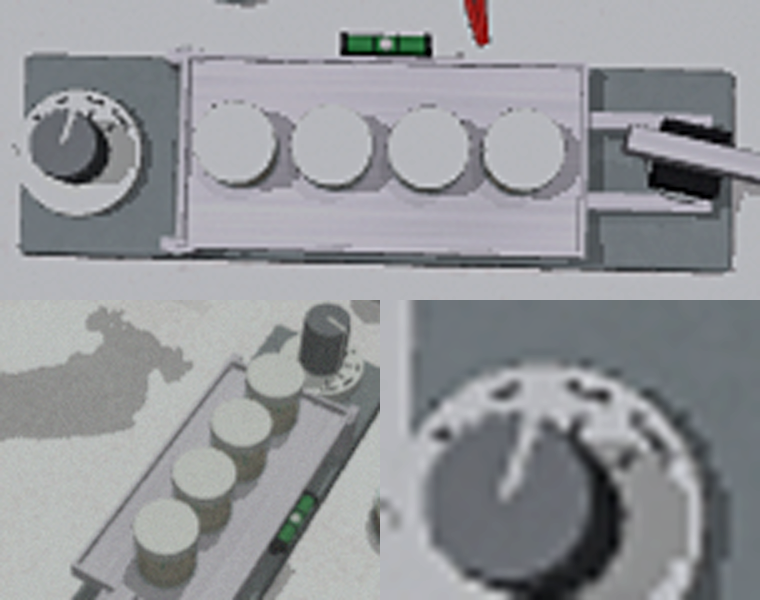

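The final picture shows all four jars upright on the deck and the bubble centred between the rings. The knob is seated. The sleeve line, from (507,498) to (530,425), sits at azimuth about -18°, which is mark 3 (1.19 rad from the start). I hand in.

```bash
python3 -c "
from plant import ctrl
print(ctrl.job_done())"
```

```text
the job is handed in; nothing more can be done
None
```

I handed the job in at about 54 s on the robot's clock. The hand-in call gave no verdict, but my last pictures show the knob on its shaft, the deck level, all four jars upright on it and the sleeve at 3.

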